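# Put the scraper set away in its flip-top case

### The arm

A 7-joint arm with a two-finger parallel gripper is mounted at the origin on the work surface. World frame = base frame: x ahead of the robot, y to its left, z up, the work surface at z = 0. Lengths are in m, angles in rad, forces in N, time in s.
With the tool pointing down it reaches from about 0.425 to 0.875 m from the base axis. Payload 8.4 kg.
Tool frame: the origin (TCP) lies at the very end of the fingers, on their centre line; the grasp point (between the pads) lies r.tcp_to_grasp behind it (r.tcp_to_grasp is the distance from the TCP to the grasp point, in m); z points along the fingers, y is the direction in which the jaws open and shut (so a half turn about z gives the same grasp; the last joint's range is limited). The gripper opens to 87 mm and grips with 3 to 60 N. Pads are 19 mm wide; open, the fingers measure 117 mm over their backs; the gripper's body (75 mm by 190 mm) begins 51 mm behind the grasp point.
Start: joints at [-1.287, 0.333, 0.04, 1.465, -0.013, 1.343, -0.059], TCP at [0.243, 0.603, 0.223] pointing down, gripper open.
Joint ranges: [-2.58, 2.58], [-0.38, 2.09], [-1.3, 1.39], [0.25, 2.4], [-1.5, 4.64], [0.08, 2.09], [-2.65, 2.65]. Speed limits (rad/s): [2.22, 2.22, 2.79, 2.79, 3.14, 3.14, 3.14].

### API

Orientations are given as a unit quaternion [w, x, y, z].
In Python, from bench import r gives the robot as it stands. The module is installed in compiled form; this text tells all that it offers. Calls block until the motion is done:
- r.move_ptp(position, orientation): joint-space move of the TCP to a pose.
- r.line_to(position, rotation=None, feed=0.15): straight line of the TCP; rotation=None keeps the orientation; feed is the mean speed in m/s.
- r.goto_joints(angles): joint-space move.
- r.move_gripper(opening, newtons=None): finger opening in m; newtons is the grip in N (None keeps the last); returns when the fingers have stopped.
- r.hold(seconds).
- r.ik(position, orientation): joint angles nearest the present ones, or None.
- r.sense(): the state.
- r.capture(name): name is "side" or "top" or "wrist"; returns (picture, depth): 480x640x3 uint8, blue, green, red; 480x640 float32, m along the optical axis (not along the pixel's ray), 0 where there is no reading.
- r.camera_model(name): a dict with "K" (3x3 intrinsics, pixels), "extrinsics" (4x4, takes a point from world to camera coordinates). Camera axes: x right, y down, z forward; pixel columns grow to the right and rows downward; lengths in m; the calibration is good to about 2 mm. The wrist camera is an equidistant fisheye: a pixel r from the principal point sees the ray r / f radians off the axis. A picture is of the moment at which its call begins: read the wrist's pose just before it. camera_model takes no time and is no camera call; for the wrist camera it gives the pose at the moment of the call.
A pose or a line that the arm cannot do raises r.MotionError and nothing moves.
- r.job_done(): hands the job in, once; it reports no verdict.
The state is a dict: "t": time; "qpos": joint angles; "qd": joint speeds; "joint_efforts": joint torques, N m; "tool_pos": TCP position; "orientation": TCP orientation; "force": force on the tool from outside, world axes, zero at the start; "torque": the same for the moment, N m; "gripper_width": finger opening in m.
Only numpy, scipy, OpenCV 4.12 (cv2) and the standard library are available. Lean on these libraries where they do the work, as an engineer would, in place of code of your own. Each camera call takes 0.05 s, during which the arm holds its last target.

### The job

Raise the lid of the flip-top tool case and lock its folding stay, with the elbow pushed past straight to its stop, so that the lid stands up by itself. Then put away every scraper that lies on the bench: flat on the case floor, blade slid straight and fully home into the holder slot that matches its width, and leave the lid up on its locked stay. Do not disturb the other things on the bench.

Things in the scene. Friction and masses are not known exactly. Their poses are not given: they have to be found in the camera images.
- case: Fixed grey flip-top case, 245 (x) x 330 (y) x 75 mm high, lid 12 mm more, walls 6. Origin under its centre; x from the handle side to the hinge side, y left, z up. Hinge axis along y at x +122.5, z 75. Plywood floor inside, top at z 30. Holder bar on the floor against the back wall, 40 deep, top at z 64, its slots open to the front, 193 mm from the front wall. Stay inside the left wall.
- lid (a joint): Lid hinge, rad: 0 shut, grows as the lid rises; the stay limits it to 1.47. The lid weighs 0.5 kg and is damped (soft-close): let go without the stay locked, it sinks shut in some 20 s. Lifting at 0.2 rad/s takes 7 to 10 N at the handle, faster takes more.
- lid_handle (a point): Middle of the grip of the steel bow handle on the lid's front edge: round bar 12 mm thick along the case's y, 100 mm clear between its arms, 37 mm clear gap to the lid. 290 mm from the hinge axis and, when shut, 6 mm above it. Pinched from above with one finger in the gap, the bar turns between the fingers as the lid rises.
- stay_elbow (a joint): Elbow of the folding stay, rad: 0 folded (lid shut), 2.97 dead straight, 3.17 at its stop past straight, where the lid's weight holds it locked. Two flat steel arms, 114 mm from the case pivot to the elbow and 56 mm from there to the lid. The case pivot is at x +32.5, z 68 mm of the case frame, inside the left wall.
- stay_stud (a point): Middle of the thumb stud on the stay's elbow: round, 18 mm thick, 32 mm long along the case's y, pointing inwards from the stay. With the lid raised it stands on the robot's side of the line between the stay's end pivots; pushed back (case +x) on its arc about the case pivot it straightens the stay, lifts the lid the rest of the way and locks. Done slowly (30 mm/s) it takes 5 to 15 N.
- scraper24: Flat scraper, 24 mm wide blade, 160 mm long, about 0.1 kg. Wooden handle 26 wide, 20 thick, from x -80 to +15 mm; steel blade 4 thick, 24 wide, to x +80, at half the handle's thickness. Origin: underside at half length; x from handle to blade, z up. Alike on both faces. Its weight centres at about x -20. Lies flat on the bench, or is absent. The set has blades of 24, 36, 48, 60 mm.
- scraper24_tip (a point): Middle of the front edge of the 24 mm blade, 80 mm ahead of the origin, 10 mm above the underside
- slot24 (a point): Middle of the mouth of the holder slot for the 24 mm blade: slot 31 mm wide, 12 high, 40 deep, ending at the back wall; at x +76.5, y +83.5, z 40 mm of the case frame, as high as the blade of a scraper lying on the case floor. Axes as the case's, +x leads in. Slots are graded, widest at the right (-y), between pale ribs that show on top of the dark bar.
- scraper36: Flat scraper, 36 mm wide blade, 160 mm long, about 0.1 kg. Wooden handle 26 wide, 20 thick, from x -80 to +15 mm; steel blade 4 thick, 36 wide, to x +80, at half the handle's thickness. Origin: underside at half length; x from handle to blade, z up. Alike on both faces. Its weight centres at about x -20. Lies flat on the bench, or is absent. The set has blades of 24, 36, 48, 60 mm.
- scraper36_tip (a point): Middle of the front edge of the 36 mm blade, 80 mm ahead of the origin, 10 mm above the underside
- slot36 (a point): Middle of the mouth of the holder slot for the 36 mm blade: slot 43 mm wide, 12 high, 40 deep, ending at the back wall; at x +76.5, y +24.5, z 40 mm of the case frame, as high as the blade of a scraper lying on the case floor. Axes as the case's, +x leads in. Slots are graded, widest at the right (-y), between pale ribs that show on top of the dark bar.
- scraper48: Flat scraper, 48 mm wide blade, 160 mm long, about 0.1 kg. Wooden handle 26 wide, 20 thick, from x -80 to +15 mm; steel blade 4 thick, 48 wide, to x +80, at half the handle's thickness. Origin: underside at half length; x from handle to blade, z up. Alike on both faces. Its weight centres at about x -20. Lies flat on the bench, or is absent. The set has blades of 24, 36, 48, 60 mm.
- scraper48_tip (a point): Middle of the front edge of the 48 mm blade, 80 mm ahead of the origin, 10 mm above the underside
- slot48 (a point): Middle of the mouth of the holder slot for the 48 mm blade: slot 55 mm wide, 12 high, 40 deep, ending at the back wall; at x +76.5, y -38.5, z 40 mm of the case frame, as high as the blade of a scraper lying on the case floor. Axes as the case's, +x leads in. Slots are graded, widest at the right (-y), between pale ribs that show on top of the dark bar.
- scraper60: Flat scraper, 60 mm wide blade, 160 mm long, about 0.1 kg. Wooden handle 26 wide, 20 thick, from x -80 to +15 mm; steel blade 4 thick, 60 wide, to x +80, at half the handle's thickness. Origin: underside at half length; x from handle to blade, z up. Alike on both faces. Its weight centres at about x -20. Lies flat on the bench, or is absent. The set has blades of 24, 36, 48, 60 mm.
- scraper60_tip (a point): Middle of the front edge of the 60 mm blade, 80 mm ahead of the origin, 10 mm above the underside
- slot60 (a point): Middle of the mouth of the holder slot for the 60 mm blade: slot 67 mm wide, 12 high, 40 deep, ending at the back wall; at x +76.5, y -109.5, z 40 mm of the case frame, as high as the blade of a scraper lying on the case floor. Axes as the case's, +x leads in. Slots are graded, widest at the right (-y), between pale ribs that show on top of the dark bar.
- hammer: Bystander, loose, leave it alone: tack hammer, about 260 mm long, lying behind and to the left; origin under its middle
- screwdriver: Bystander, loose, leave it alone: wooden-handled screwdriver, about 200 mm long, lying behind and to the right; origin under its middle
- staple_box: Bystander, loose, leave it alone: cardboard box of staples, 75 x 48 x 42 mm, near the robot on the right; origin under its centre
- tin: Bystander, loose, leave it alone: small open aluminium tin, 60 mm across, 48 mm high, near the robot on the left; origin under its centre
- tape: Bystander, loose, leave it alone: amber roll of tape, 96 mm across, 45 mm high, lying flat far to the right; origin under its centre
- tack_jar: Bystander, loose, leave it alone: closed glass jar, 66 mm across, 85 mm high, far to the left; origin under its centre

How it is judged:
By the outcome, as a careful person would: the job done as asked, in the order asked, and still so for the second after the job is handed in, with the robot touching nothing.
Of scraper24, scraper36, scraper48, scraper60 only 3 to 4 are there at a start; the rules pass over those that are not, and their reading is None.
At some moment in a run one of scraper24, scraper36, scraper48, scraper60 may be knocked a few centimetres aside while the robot is not near it.
Once in a run the grip may slacken for a moment while it holds something.
It also fails if it takes over 210 s, if anything falls off the work surface, if the arm or the gripper's body presses on something with over 40 N, if the wrist force passes 120 N, or if a joint passes its speed limit or range.

## Working session

There is one attempt and no reset: what is moved stays moved. The work goes in short steps, each a Python script; the robot and the scene stay as the last script left them, time stands still between calls to the robot, and variables do not carry over. Pictures are saved under pics/ and viewed, and the job is handed in when it is done.

```bash
mkdir -p pics; ls; python3 - <<'E'
from bench import r
import cv2,numpy as np
np.set_printoptions(precision=4,suppress=True)
s=r.sense();print(s, r.tcp_to_grasp)
for n in("side","top","wrist"):
    m=r.camera_model(n);print(n,m)
    p,d=r.capture(n);cv2.imwrite(f"pics/{n}0.png",p);np.save(f"pics/{n}0.npy",d)
E
```

```text
pics
{'t': 0.0, 'qpos': array([-1.2872,  0.3339,  0.0399,  1.4663, -0.0134,  1.3433, -0.0585]), 'qd': array([-0.0002,  0.0002,  0.0005, -0.0012, -0.0028, -0.0009,  0.0009]), 'joint_efforts': array([ -0.001 , -65.6347,   1.3343, -40.3803,  -0.0599,   0.0447,
         0.0002]), 'tool_pos': array([0.2426, 0.6025, 0.2216]), 'orientation': array([-0.0001,  0.1902,  0.9817, -0.0008]), 'force': array([-0.3292, -0.1653,  0.4776]), 'torque': array([ 0.0043,  0.0457, -0.0064]), 'gripper_width': 0.08681661713868936} 0.0187
side {'K': array([[435.2111,   0.    , 323.5044],
       [  0.    , 435.2111, 242.2206],
       [  0.    ,   0.    ,   1.    ]]), 'extrinsics': array([[ 0.946 , -0.3238, -0.0135, -0.5193],
       [-0.199 , -0.5476, -0.8127,  0.1849],
       [ 0.2557,  0.7715, -0.5825,  0.9295],
       [ 0.    ,  0.    ,  0.    ,  1.    ]])}
top {'K': array([[503.6086,   0.    , 324.7457],
       [  0.    , 503.6086, 239.1516],
       [  0.    ,   0.    ,   1.    ]]), 'extrinsics': array([[ 0.0072, -1.    , -0.0057,  0.0062],
       [-0.9794, -0.0059, -0.2021,  0.5511],
       [ 0.202 ,  0.0071, -0.9794,  1.1489],
       [ 0.    ,  0.    ,  0.    ,  1.    ]])}
wrist {'K': array([[371.6483,   0.    , 321.122 ],
       [  0.    , 371.6483, 239.8001],
       [  0.    ,   0.    ,   1.    ]]), 'extrinsics': array([[ 0.3745,  0.9272, -0.0006, -0.649 ],
       [ 0.8964, -0.3619,  0.2561, -0.0305],
       [ 0.2372, -0.0965, -0.9666,  0.3905],
       [ 0.    ,  0.    ,  0.    ,  1.    ]])}
```

View pics/side0.png

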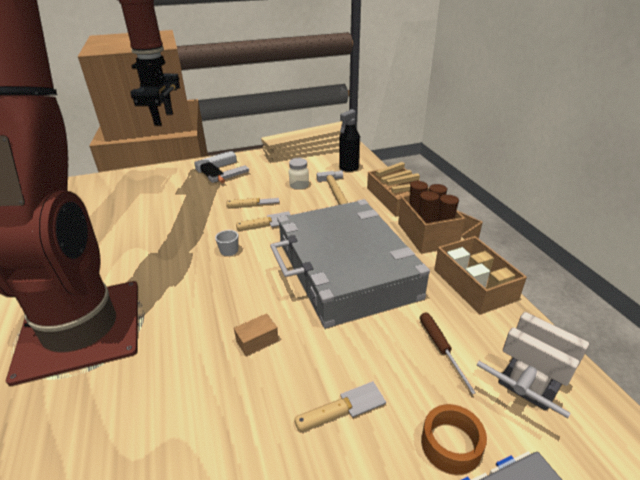

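View pics/top0.png

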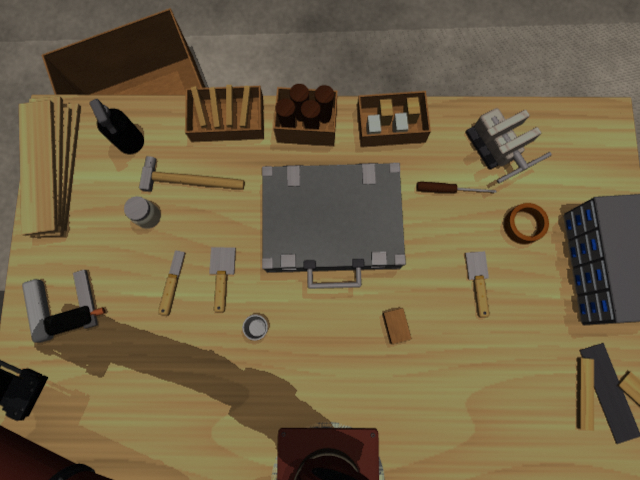

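View pics/wrist0.png

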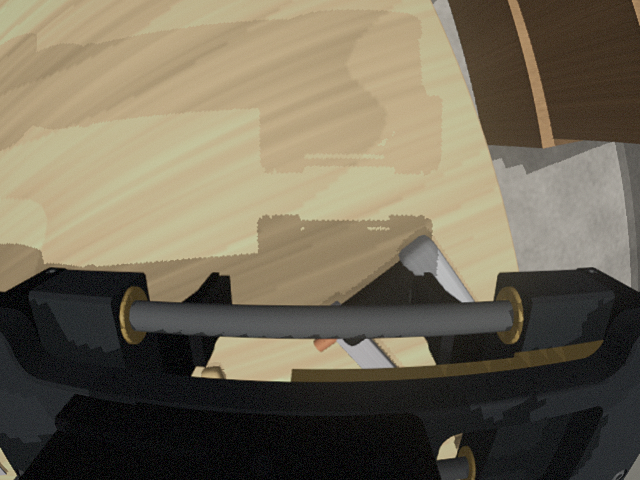

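```bash
cat > h.py <<'E'
from bench import r
import cv2,numpy as np
from scipy.spatial.transform import Rotation as R
np.set_printoptions(precision=4,suppress=True)
def ray(n,uv,cm=None):
    m=cm or r.camera_model(n);K=m["K"];E=m["extrinsics"]
    x=(uv[0]-K[0,2])/K[0,0];y=(uv[1]-K[1,2])/K[1,1]
    if n=="wrist":
        th=np.hypot(x,y);d=np.array([x/th*np.sin(th),y/th*np.sin(th),np.cos(th)]) if th>0 else np.array([0,0,1.])
    else: d=np.array([x,y,1.])
    Rm=E[:3,:3];return -Rm.T@E[:3,3],Rm.T@d
def onz(n,uv,z,cm=None):
    o,d=ray(n,uv,cm);return o+d*(z-o[2])/d[2]
def ondep(n,uv,dep,cm=None):
    o,d=ray(n,uv,cm); 
    return o+d*dep
def proj(n,p,cm=None):
    m=cm or r.camera_model(n);c=m["extrinsics"]@np.r_[p,1];K=m["K"]
    if n=="wrist":
        rr=np.hypot(c[0],c[1]);th=np.arctan2(rr,c[2]);s=th/rr
        return np.array([K[0,2]+K[0,0]*c[0]*s,K[1,2]+K[1,1]*c[1]*s])
    return (K@c[:3]/c[2])[:2]
def crop(img,x0,y0,x1,y1,f,name):
    cv2.imwrite("pics/"+name,cv2.resize(img[y0:y1,x0:x1],None,fx=f,fy=f,interpolation=cv2.INTER_CUBIC))
E
python3 - <<'E'
from h import *
p=cv2.imread("pics/top0.png");d=np.load("pics/top0.npy")
crop(p,250,150,415,300,4.8,"c1.png");
a=cv2.resize(p[240:325,150:250],None,fx=4,fy=4);b=cv2.resize(p[240:325,440:540],None,fx=4,fy=4)
cv2.imwrite("pics/c2.png",np.hstack([a,b]))
for uv in[(334,215),(300,220),(334,285),(310,275),(220,260),(479,265),(172,295),(100,300)]: print(uv,ondep("top",uv,d[uv[1],uv[0]]))
E
```

```text
(334, 215) [ 0.6036 -0.0118  0.084 ]
(300, 220) [0.59   0.0681 0.0883]
(334, 285) [ 0.4378 -0.0123  0.0861]
(310, 275) [0.4608 0.043  0.0837]
(220, 260) [0.5062 0.2681 0.0117]
(479, 265) [ 0.4975 -0.3681  0.0134]
(172, 295) [0.4189 0.3795 0.0156]
(100, 300) [ 0.4071  0.561  -0.0015]
```

View pics/c1.png

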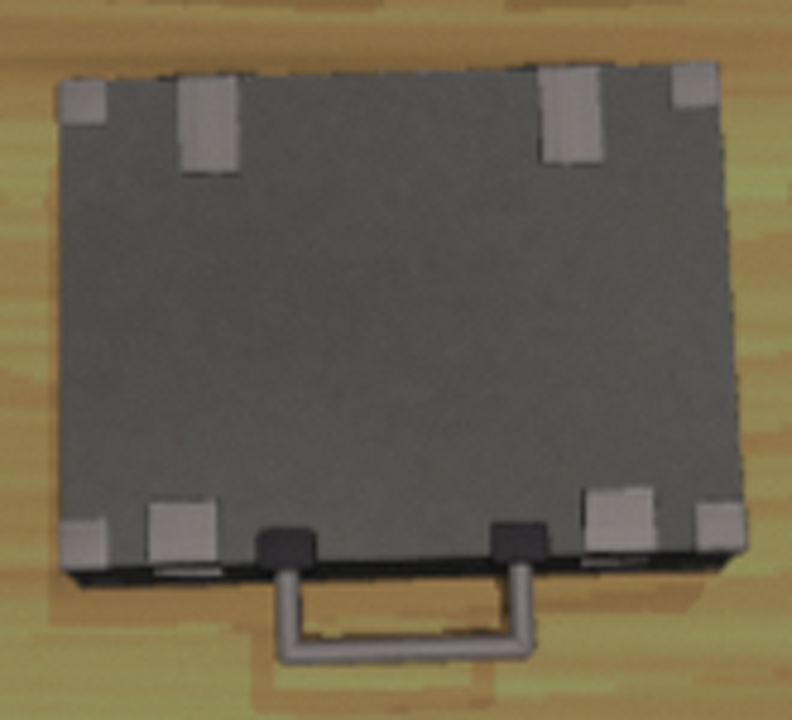

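View pics/c2.png

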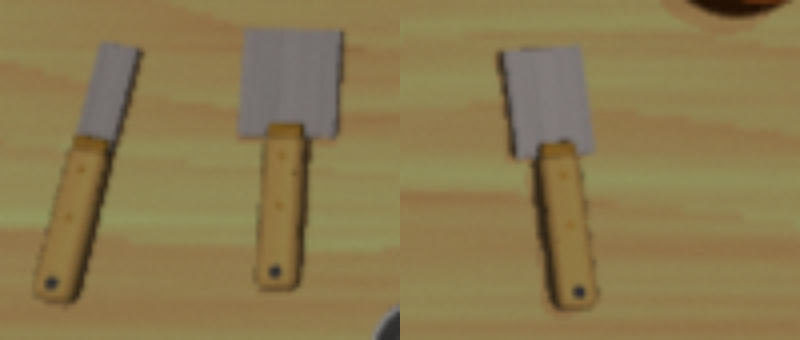

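```bash
python3 - <<'E'
from h import *
c=[(60,80),(718,62),(746,552),(62,570)]
P=np.array([onz("top",(250+u/4.8-.4,150+v/4.8-.4),.087) for u,v in c]);print(P)
for i in range(4):print(np.linalg.norm(P[i]-P[(i+1)%4]))
print("centre",P.mean(0)); 
e=P[1]-P[0];print(np.degrees(np.arctan2(e[0],-e[1])));e=P[2]-P[3];print(np.degrees(np.arctan2(e[0],-e[1])))
e=P[0]-P[3];print(np.degrees(np.arctan2(e[1],e[0])));e=P[1]-P[2];print(np.degrees(np.arctan2(e[1],e[0])))
for u,v in[(285,655),(528,648)]:print("handle",onz("top",(250+u/4.8-.4,150+v/4.8-.4),.081))
p=cv2.imread("pics/top0.png");h=cv2.cvtColor(p,cv2.COLOR_BGR2HSV)
for nm,(x0,y0,x1,y1) in dict(a=(155,245,195,320),b=(205,240,242,318),c=(458,245,496,322)).items():
    hs=h[y0:y1,x0:x1]
    print(nm,hs[12:25:4,15:25:3].tolist()[:2], hs[50,18],hs[3,3])
# side check
s=cv2.imread("pics/side0.png");crop(s,210,170,450,330,3.3,"c3.png")
E
```

```text
[[ 0.7227  0.1616  0.087 ]
 [ 0.7339 -0.168   0.087 ]
 [ 0.4859 -0.1758  0.087 ]
 [ 0.4751  0.1526  0.087 ]]
0.3297053478263087
0.24808889010424082
0.3285370075863806
0.24775947889687053
centre [ 0.6044 -0.0074  0.087 ]
1.9425912333367805
1.8851504955576788
2.075545582408064
1.8055041347853722
handle [0.4356 0.0452 0.081 ]
handle [ 0.4397 -0.0712  0.081 ]
a [[[22, 113, 144], [18, 54, 127], [4, 15, 118], [4, 15, 120]], [[18, 125, 145], [4, 18, 116], [8, 17, 118], [8, 17, 117]]] [ 18 152  57] [ 22 115 144]
b [[[9, 15, 118], [8, 17, 122], [4, 15, 118], [9, 15, 118]], [[7, 19, 120], [8, 17, 122], [4, 15, 119], [9, 15, 120]]] [ 19 144 131] [ 23 113 145]
c [[[4, 16, 124], [11, 16, 129], [4, 16, 127], [4, 16, 126]], [[9, 14, 124], [4, 16, 129], [8, 16, 127], [9, 20, 128]]] [ 17 150  61] [ 21 118 143]
```

View pics/c3.png

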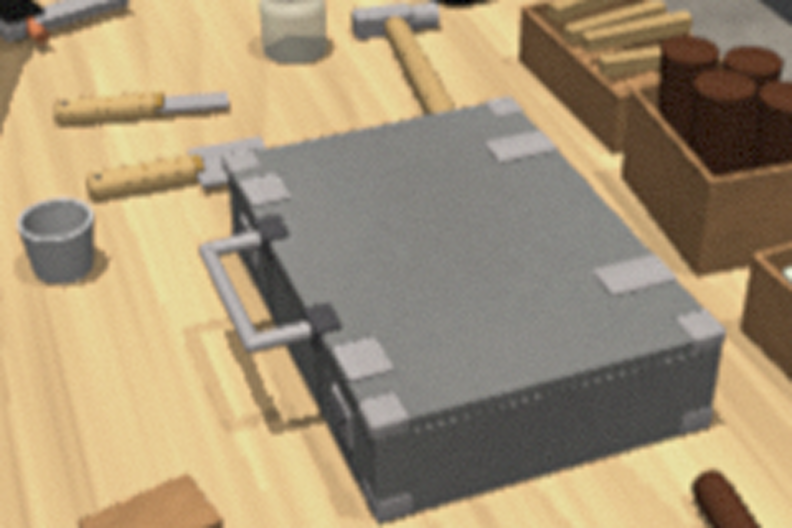

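```bash
cat >> h.py <<'E'
from scipy.optimize import fsolve
YAW=np.radians(1.93);C0=np.array([0.6044,-0.0074,0.]);RZ=R.from_euler('z',YAW).as_matrix()
def W(p): return C0+RZ@np.asarray(p,float)
def IC(p): return RZ.T@(np.asarray(p)-C0)
def quat(z,y):
    z=np.array(z,float);z/=np.linalg.norm(z);y=np.array(y,float);y-=z*(y@z);y/=np.linalg.norm(y)
    q=R.from_matrix(np.column_stack([np.cross(y,z),y,z])).as_quat();return q[[3,0,1,2]]
def down(phi): return quat([0,0,-1],[np.cos(phi),np.sin(phi),0])
def handle(th): a=th+6/290;return W([.1225-.29*np.cos(a),0,.075+.29*np.sin(a)])
G=r.tcp_to_grasp
# stay linkage (case xz)
Cp=np.array([.0325,.068]);Hp=np.array([.1225,.075])
def Lp(th,s): a=th+s[1];return Hp+s[0]*np.array([-np.cos(a),np.sin(a)])
d0=np.sqrt(.114**2+.056**2-2*.114*.056*np.cos(np.pi-2.97))
S=fsolve(lambda s:[np.linalg.norm(Lp(0,s)-Cp)-d0,np.linalg.norm(Lp(1.47,s)-Cp)-.17],[.148,0.])
def elbow(th,side=1):
    L=Lp(th,S);v=L-Cp;d=np.linalg.norm(v);a=(d*d+.114**2-.056**2)/(2*d);h=np.sqrt(max(.114**2-a*a,0));u=v/d
    return Cp+a*u+side*h*np.array([-u[1],u[0]])
E
python3 - <<'E'
from h import *
print(S,d0,Lp(0,S))
for th in(0,.5,1,1.2,1.3,1.35,1.4,1.45,1.47):print(th,elbow(th)*1e3)
print(proj("side",handle(0)),proj("top",handle(0)))
for sgn in(0,np.pi):
  for th in np.arange(0,1.45,.2):
    h=handle(th);q=r.ik(h-[0,0,G],down(YAW+sgn));print(sgn,th,h,q)
E
```

```text
[ 0.1497 -0.0381] 0.05959454654379156 [-0.0271  0.0693]
0 [-80.3933  52.1539]
0.5 [-65.3838 126.436 ]
1 [-13.0832 172.4901]
1.2 [ 16.6475 180.8924]
1.3 [ 33.7687 181.9929]
1.35 [ 43.229 181.494]
1.4 [ 53.7848 179.9954]
1.45 [ 67.1626 176.6025]
1.47 [ 78.9518 172.1068]
[278.0644 259.5685] [334.2905 285.5913]
0 0.0 [ 0.4371 -0.013   0.081 ] [-0.802   0.0496  0.7588  2.1746 -0.0425  0.9314  0.0152]
0 0.2 [ 0.444  -0.0128  0.1385] [-0.8144 -0.0398  0.7418  2.1012  0.0307  1.07   -0.054 ]
0 0.4 [ 0.4623 -0.0122  0.1934] [-0.8184 -0.0631  0.7346  1.9961  0.0455  1.1928 -0.068 ]
0 0.6000000000000001 [ 0.4911 -0.0112  0.2437] [-0.8021 -0.0271  0.7333  1.8663  0.0188  1.2955 -0.0405]
0 0.8 [ 0.5292 -0.0099  0.2872] [-0.7785  0.0556  0.7532  1.7182 -0.0387  1.383   0.0148]
0 1.0 [ 0.5753 -0.0084  0.3222] [-0.7284  0.1729  0.7727  1.5552 -0.1211  1.4628  0.0837]
0 1.2000000000000002 [ 0.6274 -0.0066  0.3474] [-0.6585  0.3109  0.7916  1.3798 -0.2195  1.5405  0.149 ]
0 1.4000000000000001 [ 0.6835 -0.0047  0.3617] [-0.5671  0.4552  0.7942  1.1921 -0.3193  1.6165  0.192 ]
3.141592653589793 0.0 [ 0.4371 -0.013   0.081 ] None
3.141592653589793 0.2 [ 0.444  -0.0128  0.1385] None
3.141592653589793 0.4 [ 0.4623 -0.0122  0.1934] None
3.141592653589793 0.6000000000000001 [ 0.4911 -0.0112  0.2437] None
3.141592653589793 0.8 [ 0.5292 -0.0099  0.2872] None
3.141592653589793 1.0 [ 0.5753 -0.0084  0.3222] None
3.141592653589793 1.2000000000000002 [ 0.6274 -0.0066  0.3474] None
3.141592653589793 1.4000000000000001 [ 0.6835 -0.0047  0.3617] None
```

```bash
python3 - <<'E'
from h import *
q=down(YAW);h=handle(0)
r.move_ptp(h+[0,0,.14],q)
r.move_gripper(.04)
s=r.sense();print(s["t"],s["tool_pos"],s["force"],s["gripper_width"])
cm=r.camera_model("wrist");p,d=r.capture("wrist");cv2.imwrite("pics/w1.png",p);print(proj("wrist",h,cm))
p,d=r.capture("side");cv2.imwrite("pics/s1.png",p)
E
```

```text
3.475 [ 0.4371 -0.0131  0.221 ] [-0.1522 -0.2972 -0.0768] 0.03985693461397434
[321.4147 227.439 ]
```

View pics/w1.png

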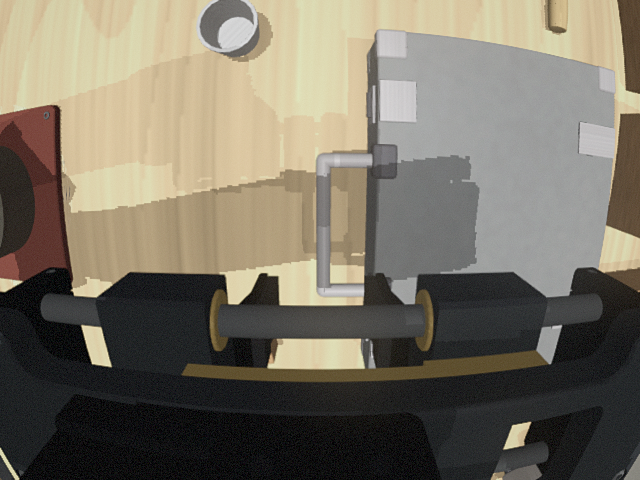

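View pics/s1.png

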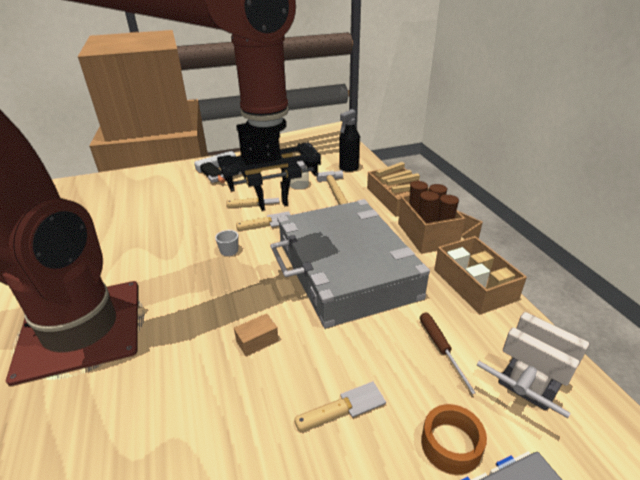

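```bash
python3 - <<'E'
from h import *
q=down(YAW);h=handle(0)
r.line_to(h+[.001,0,-G+.004],feed=.12)
s=r.sense();print(s["force"])
r.move_gripper(.005,45)
s=r.sense();print(s["t"],s["tool_pos"],s["force"],s["gripper_width"])
for th in np.arange(.08,.41,.08):
    r.line_to(handle(th)+[0,0,-G+.004],feed=.05)
    s=r.sense();print(round(th,2),s["t"],s["tool_pos"]-handle(th),s["force"],s["gripper_width"])
p,d=r.capture("side");cv2.imwrite("pics/s2.png",p)
E
```

```text
[ 0.1217 -0.2195  0.0749]
5.65 [ 0.4387 -0.013   0.0665] [ 4.0014  0.0166 -3.8587] 0.010731486931345693
0.08 6.2667 [ 0.0017  0.     -0.014 ] [ 8.4691 -0.7334 -4.5273] 0.011041549040132884
0.16 6.8833 [ 0.0016  0.     -0.0141] [ 7.5419  1.1777 -5.1257] 0.010561290218083809
0.24 7.5 [ 0.0012 -0.     -0.0143] [ 6.6854 -0.5028 -4.4879] 0.011679721211492565
0.32 8.1167 [ 0.001  -0.0001 -0.0146] [ 8.9604  1.0034 -6.4869] 0.010437168255769663
0.4 8.7333 [ 0.0005 -0.0001 -0.0149] [ 6.9984  0.5417 -6.6584] 0.010566990884563282
```

View pics/s2.png

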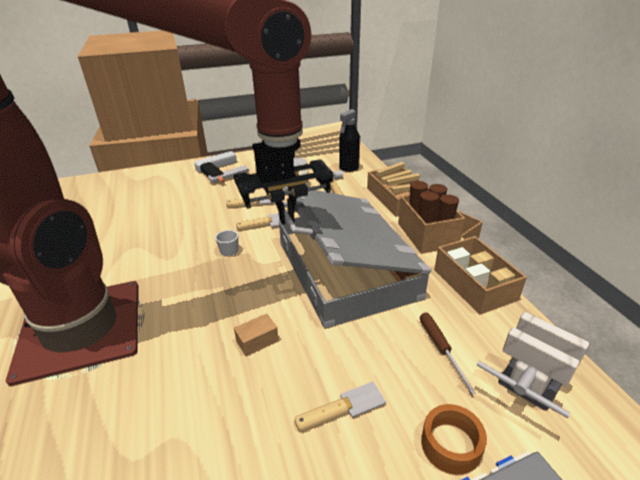

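```bash
python3 - <<'E'
from h import *
for th in np.r_[np.arange(.48,1.3,.08),1.34]:
    r.line_to(handle(th)+[0,0,-G+.004],feed=.05)
    s=r.sense();print(round(th,2),s["t"],s["tool_pos"]-handle(th),s["force"],s["gripper_width"])
    if np.linalg.norm(s["force"])>40: break
for n in("side","top","wrist"):
    p,d=r.capture(n);cv2.imwrite(f"pics/{n}3.png",p);np.save(f"pics/{n}3.npy",d)
E
```

```text
0.48 9.4 [-0.0001 -0.0001 -0.0152] [ 5.5594 -0.2279 -7.0695] 0.010561332179986994
0.56 10.0167 [-0.0004 -0.0001 -0.0147] [ 0.1337 -0.0925 -5.2329] 0.010664955556348615
0.64 10.6333 [-0.0003 -0.0001 -0.0137] [-8.5693 -1.0473  2.6598] 0.010874388528865143
0.72 11.25 [-0.0008 -0.0001 -0.0136] [-11.2538  -0.9446   5.2686] 0.010777559199757394
0.8 11.8667 [-0.0011 -0.0001 -0.013 ] [-15.3442   0.0132  11.4876] 0.010900949720364162
0.88 12.4833 [-0.0012 -0.0001 -0.0124] [-18.4667   0.2186  15.5005] 0.011002303240032917
0.96 13.1 [-0.0005 -0.0001 -0.0114] [-17.3984  -0.1944  20.6586] 0.010518632994119082
1.04 13.7167 [ 0.0001 -0.0003 -0.0108] [-15.1338  -1.0996  21.3888] 0.01030720943282098
1.12 14.3333 [ 0.0005 -0.0004 -0.0105] [-11.6565  -0.8731  20.9566] 0.010490610860077142
1.2 14.95 [ 0.0011 -0.0004 -0.0107] [-7.8753 -0.4208 16.2139] 0.010413134714349463
1.28 15.5667 [ 0.0012 -0.0005 -0.0107] [-6.2617 -1.5346 15.1111] 0.010623787183794331
1.34 16.0667 [ 0.0013 -0.0004 -0.011 ] [-4.1005 -1.6615 12.1976] 0.010619595455408819
```

View pics/side3.png

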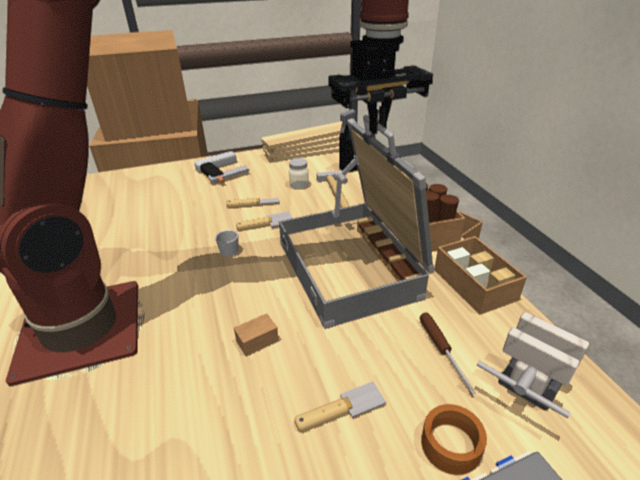

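View pics/top3.png

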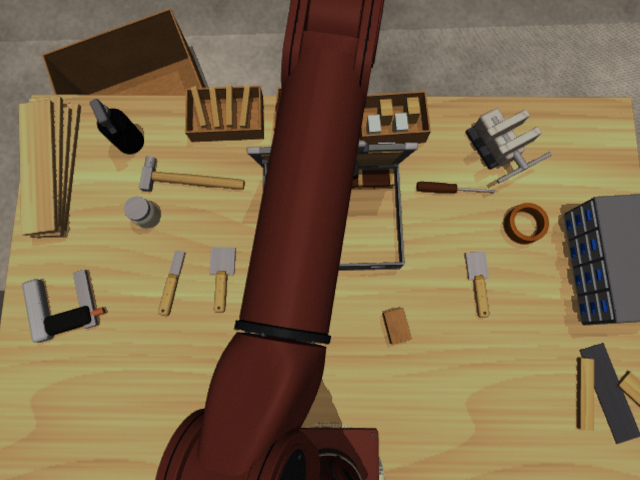

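```bash
python3 - <<'E'
from h import *
p=cv2.imread("pics/side3.png");d=np.load("pics/side3.npy")
crop(p,300,110,440,290,3.3,"c4.png")
e=elbow(1.34)
for y in(.15,.134,.118): print(y,proj("side",W([e[0],y,e[1]])))
for uv in[(334,177),(338,177),(341,177),(345,177),(338,174),(338,180)]:print(uv,IC(ondep("side",uv,d[uv[1],uv[0]])))
E
```

```text
0.15 [338.4169 175.255 ]
0.134 [340.8626 177.9683]
0.118 [343.3639 180.7432]
(334, 177) [0.1507 0.4511 0.0128]
(338, 177) [0.0348 0.1371 0.1841]
(341, 177) [0.0379 0.1252 0.1892]
(345, 177) [0.0468 0.121  0.1894]
(338, 174) [0.0376 0.144  0.1887]
(338, 180) [0.038  0.1445 0.1716]
```

View pics/c4.png

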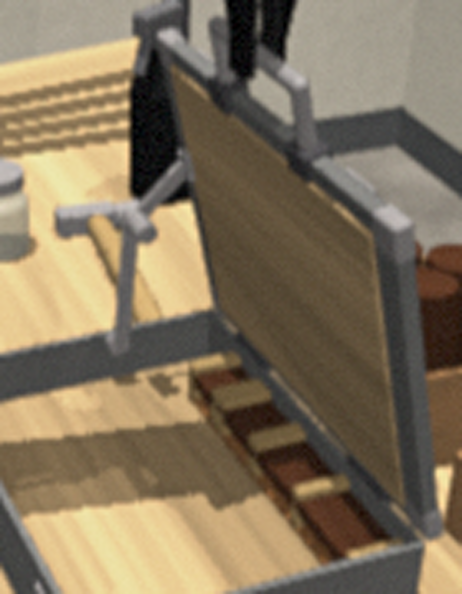

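View pics/wrist3.png

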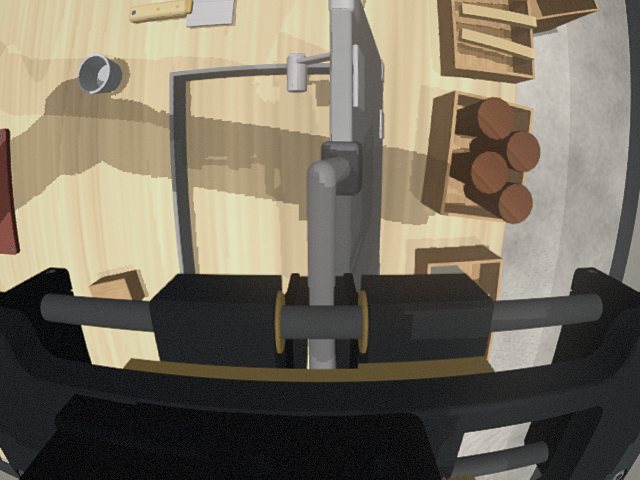

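```bash
cat >> h.py <<'E'
def pushpose(phi,beta,y=.131,back=.0075,flip=1):
    z=np.array([np.cos(beta),0,-np.sin(beta)])
    e=np.array([Cp[0]+.114*np.cos(phi),y,Cp[1]+.114*np.sin(phi)])
    yv=np.array([np.sin(beta),0,np.cos(beta)])*flip
    return W(e-z*back),quat(RZ@z,RZ@yv)
def phi_of(th,side=1):
    e=elbow(th,side)-Cp;return np.arctan2(e[1],e[0])
E
python3 - <<'E'
from h import *
print([np.degrees(phi_of(t)) for t in(1.2,1.3,1.4,1.47)], np.degrees(phi_of(1.463,-1)))
print("cur",r.sense()["qpos"])
for b in(20,30,45):
 for f in(1,-1):
  for back in (.08,.0075):
   for ph in(85,75,60):
    p,q=pushpose(np.radians(ph),np.radians(b),back=back,flip=f);print(b,f,back,ph,p,r.ik(p,q))
E
```

```text
[np.float64(97.99328479557208), np.float64(89.36235093663856), np.float64(79.23924647427336), np.float64(65.95388092032663)] 63.00775245668184
cur [-0.6064  0.4152  0.8174  1.2364 -0.299   1.6053  0.1889]
20 1 0.08 85 [0.5673 0.1224 0.2089] None
20 1 0.08 75 [0.5868 0.1231 0.2055] None
20 1 0.08 60 [0.6143 0.124  0.1941] None
20 1 0.0075 85 [0.6354 0.1247 0.1841] None
20 1 0.0075 75 [0.6549 0.1254 0.1807] None
20 1 0.0075 60 [0.6824 0.1263 0.1693] [ 0.697   0.4773 -1.2223  2.3654  2.448   0.9439 -2.3655]
20 -1 0.08 85 [0.5673 0.1224 0.2089] None
20 -1 0.08 75 [0.5868 0.1231 0.2055] None
20 -1 0.08 60 [0.6143 0.124  0.1941] None
20 -1 0.0075 85 [0.6354 0.1247 0.1841] None
20 -1 0.0075 75 [0.6549 0.1254 0.1807] None
20 -1 0.0075 60 [0.6824 0.1263 0.1693] None
30 1 0.08 85 [0.5732 0.1226 0.2216] None
30 1 0.08 75 [0.5927 0.1233 0.2181] None
30 1 0.08 60 [0.6202 0.1242 0.2067] None
30 1 0.0075 85 [0.6359 0.1247 0.1853] [ 0.0225 -0.0144 -0.4915  2.3897  2.1148  0.4365 -2.394 ]
30 1 0.0075 75 [0.6555 0.1254 0.1819] [ 0.6599  0.1032 -1.1135  2.3321  2.1335  0.4873 -2.324 ]
30 1 0.0075 60 [0
[... 888 characters left out ...]
012  0.9047  0.3309 -1.1351]
45 1 0.0075 60 [0.6841 0.1264 0.172 ] [-0.7829  0.0509  0.4234  2.1614  0.8838  0.2775 -1.1141]
45 -1 0.08 85 [0.5859 0.123  0.2381] [-1.1622 -0.3512  0.5863  2.2829  0.9988  0.6513  1.9679]
45 -1 0.08 75 [0.6054 0.1237 0.2347] [-1.2671 -0.3301  0.7105  2.257   1.0337  0.6367  1.9593]
45 -1 0.08 60 [0.6329 0.1246 0.2233] [-1.2257 -0.2194  0.7431  2.2213  0.9773  0.5246  2.0033]
45 -1 0.0075 85 [0.6371 0.1248 0.1869] [-1.178  -0.1256  0.7398  2.2535  1.0278  0.4078  1.9161]
45 -1 0.0075 75 [0.6567 0.1254 0.1834] [-1.1455 -0.0568  0.7465  2.2184  0.9586  0.3495  1.9753]
45 -1 0.0075 60 [0.6841 0.1264 0.172 ] [-1.0727  0.0487  0.7264  2.1723  0.8455  0.2635  2.0657]
```

```bash
cat >> h.py <<'E'
def pushpose(phi,beta,y=.129,back=.009,flip=1):
    z=np.array([np.cos(beta),0,-np.sin(beta)])
    e=np.array([Cp[0]+.114*np.cos(phi),y,Cp[1]+.114*np.sin(phi)])
    return W(e-z*back),quat(RZ@z,RZ@np.array([0,flip,0]))
E
python3 - <<'E'
from h import *
for b in(30,37,45,55):
 for f in(1,-1):
  for back in (.07,.009):
   for ph in(90,75,60):
    p,q=pushpose(np.radians(ph),np.radians(b),back=back,flip=f);print(b,f,back,ph,p,r.ik(p,q))
E
```

```text
30 1 0.07 90 [0.5719 0.1206 0.217 ] None
30 1 0.07 75 [0.6014 0.1216 0.2131] None
30 1 0.07 60 [0.6289 0.1225 0.2017] None
30 1 0.009 90 [0.6247 0.1224 0.1865] None
30 1 0.009 75 [0.6542 0.1234 0.1826] [ 0.6693  0.0939 -1.1159  2.3354  2.1405  0.4775 -0.7622]
30 1 0.009 60 [0.6817 0.1243 0.1712] [-0.9252  0.0748  0.5233  2.3523  2.3061  0.4075 -1.0024]
30 -1 0.07 90 [0.5719 0.1206 0.217 ] None
30 -1 0.07 75 [0.6014 0.1216 0.2131] None
30 -1 0.07 60 [0.6289 0.1225 0.2017] None
30 -1 0.009 90 [0.6247 0.1224 0.1865] None
30 -1 0.009 75 [0.6542 0.1234 0.1826] [ 0.6693  0.0939 -1.1159  2.3354  2.1405  0.4775  2.3794]
30 -1 0.009 60 [0.6817 0.1243 0.1712] [ 0.6358  0.2229 -1.0944  2.2875  2.1565  0.5567  2.4478]
37 1 0.07 90 [0.5767 0.1207 0.2241] [ 0.1265 -0.2672 -0.5632  2.3768  1.0237  0.2525  0.2089]
37 1 0.07 75 [0.6062 0.1217 0.2202] [-1.0851 -0.2733  0.5453  2.377   1.4046  0.5072 -0.0235]
37 1 0.07 60 [0.6336 0.1227 0.2089] [-1.0438 -0.1703  0.5656  2.3388  1.4692  0.4153 -0.0966]
37 1 0.009 90 [0.6254 0.1224 0.1874] [-0.9854 -0.1357  0.5098  2.3734  1.5903  0.3935 -0.2462]
37 1 0.
[... 2123 characters left out ...]
 2.0726  0.3559  0.5022  1.0017]
55 1 0.009 60 [0.6843 0.1244 0.1741] [-1.0156  0.1023  0.7261  2.0258  0.207   0.4571  1.1332]
55 -1 0.07 90 [0.5924 0.1213 0.2393] [-0.6584 -0.1741  0.2294  2.1111  0.4247  0.6665 -2.2226]
55 -1 0.07 75 [0.6219 0.1223 0.2355] [-0.7331 -0.1129  0.3335  2.0656  0.4071  0.6396 -2.1889]
55 -1 0.07 60 [0.6494 0.1232 0.2241] [-0.8319 -0.0475  0.4661  2.032   0.3724  0.5976 -2.1469]
55 -1 0.009 90 [0.6274 0.1224 0.1894] [-0.782  -0.0533  0.4001  2.1152  0.433   0.5323 -2.2277]
55 -1 0.009 75 [0.6569 0.1234 0.1855] [-0.9076  0.0137  0.5659  2.0662  0.3558  0.503  -2.1447]
55 -1 0.009 60 [0.6843 0.1244 0.1741] [-1.0831  0.1069  0.8003  2.0281  0.1829  0.4544 -1.9865]
```

```bash
python3 - <<'E'
from h import *
r.line_to(handle(1.40)+[0,0,-G+.006],feed=.05)
s=r.sense();print(s["t"],s["force"])
r.move_gripper(.04,45)
r.line_to(handle(1.40)+[0,0,-G+.07],feed=.15)
r.line_to(handle(1.40)+[-.17,0.03,.06],feed=.25)
r.move_gripper(.0,45)
p,q=pushpose(np.radians(85),np.radians(45),back=.09)
r.move_ptp(p,q)
s=r.sense();print(s["t"],s["tool_pos"]-p,s["force"],s["qpos"])
p,d=r.capture("side");cv2.imwrite("pics/s4.png",p);np.save("pics/s4.npy",d);crop(p,270,90,430,250,3.7,"c5.png")
p,d=r.capture("wrist");cv2.imwrite("pics/w4.png",p)
E
```

```text
16.725 [-1.8862 -1.8669  5.3781]
20.9083 [ 0.0009 -0.0007  0.0012] [ 0.5372 -0.0213  0.3316] [-0.8378 -0.3034  0.3112  2.2733  0.8364  0.5811  0.5125]
```

View pics/c5.png

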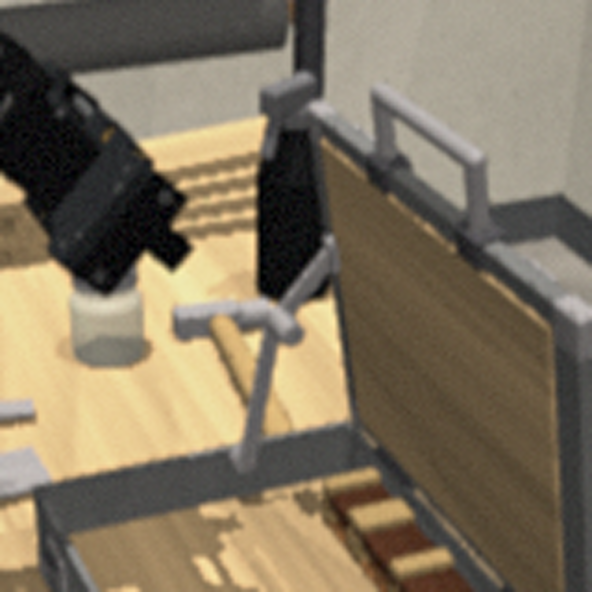

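View pics/w4.png

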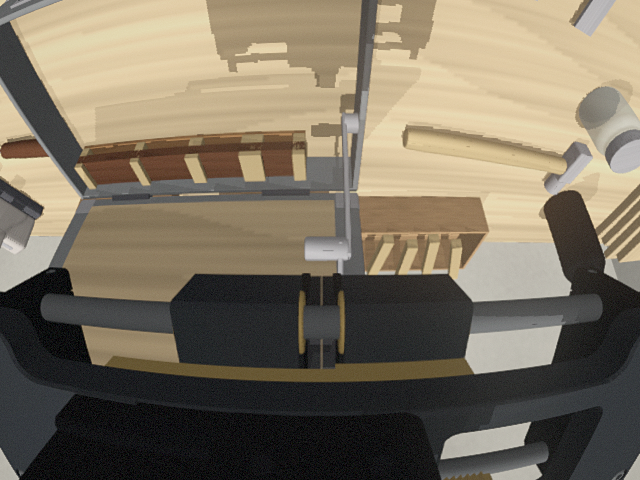

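```bash
python3 - <<'E'
from h import *
for ph in(95,90,85,80,75):
    a=np.radians(ph);print(ph,[proj("side",W([Cp[0]+.114*np.cos(a),y,Cp[1]+.114*np.sin(a)])) for y in(.145,.118)], proj("wrist",W([Cp[0]+.114*np.cos(a),.131,Cp[1]+.114*np.sin(a)])))
E
```

```text
95 [array([332.2676, 177.4351]), array([336.3435, 182.1303])] [326.1428 224.9717]
90 [array([335.9455, 176.5851]), array([340.0824, 181.2528])] [326.0465 233.3223]
85 [array([339.6034, 176.0499]), array([343.7987, 180.6941])] [325.9435 240.0763]
80 [array([343.209 , 175.8317]), array([347.4594, 180.4565])] [325.8366 245.3044]
75 [array([346.7309, 175.9294]), array([351.0326, 180.5391])] [325.7275 249.0984]
```

```bash
python3 - <<'E'
from h import *
b=np.radians(45)
p,q=pushpose(np.radians(86),b,back=.02);r.line_to(p,q,feed=.1)
for ph in np.arange(84,57.9,-2):
    p,q=pushpose(np.radians(ph),b,back=.009);r.line_to(p,feed=.03)
    s=r.sense();print(ph,round(s["t"],2),s["tool_pos"]-p,s["force"])
    if np.linalg.norm(s["force"])>30: print("stop");break
p,d=r.capture("side");cv2.imwrite("pics/s5.png",p);crop(p,270,90,430,250,3.7,"c6.png")
E
```

```text
84.0 22.47 [-0.     -0.0001 -0.0002] [ 0.7452 -0.6202  0.0917]
82.0 22.75 [ 0.0002 -0.      0.0001] [-0.2005  0.5189 -0.7686]
80.0 23.03 [ 0.0001 -0.     -0.    ] [-0.0807  0.2391 -1.2397]
78.0 23.32 [ 0.0001 -0.     -0.    ] [ 0.9672  0.3351 -1.1889]
76.0 23.6 [ 0.0001 -0.     -0.    ] [-0.2203  0.1218 -0.3207]
74.0 23.88 [ 0.0001 -0.     -0.0001] [0.3336 0.1325 0.3622]
72.0 24.17 [ 0.0001 -0.     -0.0001] [-0.631   0.5683 -0.6631]
70.0 24.45 [ 0.0001 -0.     -0.0002] [ 0.3419 -0.1231  0.6494]
68.0 24.73 [ 0.0001 -0.     -0.0002] [ 0.0341 -0.5522  0.0437]
66.0 25.02 [ 0.0001 -0.     -0.0001] [-1.218   0.5172 -0.3946]
64.0 25.3 [ 0.0001 -0.0001 -0.0001] [ 0.777   0.225  -0.6576]
62.0 25.58 [-0.0002 -0.      0.0002] [-16.0655  -2.4226  11.532 ]
60.0 25.87 [-0.0015  0.0001  0.0012] [-64.3885  -8.9416  47.7446]
stop
```

View pics/c6.png

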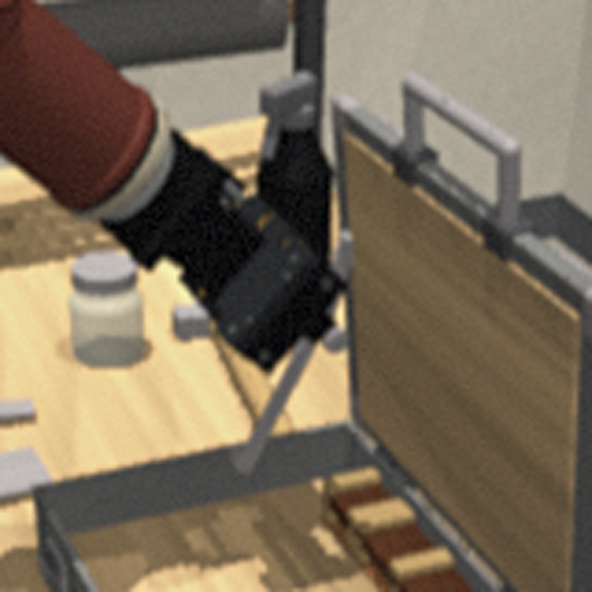

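```bash
python3 - <<'E'
from h import *
b=np.radians(45)
p,q=pushpose(np.radians(64),b,back=.02);r.line_to(p,feed=.05)
p,q=pushpose(np.radians(70),b,back=.11);r.line_to(p,feed=.15)
s=r.sense();print(s["t"],s["force"])
p,d=r.capture("side");cv2.imwrite("pics/s6.png",p);crop(p,270,90,430,250,3.7,"c7.png")
p,d=r.capture("wrist");cv2.imwrite("pics/w6.png",p)
for ph in(72,66,62,60):
    a=np.radians(ph);print(ph,[proj("side",W([Cp[0]+.114*np.cos(a),y,Cp[1]+.114*np.sin(a)])) for y in(.145,.118)], proj("wrist",W([Cp[0]+.114*np.cos(a),.131,Cp[1]+.114*np.sin(a)])))
for th in(1.3,1.4,1.45,1.47): print(th,proj("side",handle(th)))
E
```

```text
27.2667 [0.1607 0.9073 0.6479]
72 [array([348.7913, 176.1381]), array([353.1218, 180.7406])] [325.1608 236.0651]
66 [array([352.7647, 176.8859]), array([357.1479, 181.4788])] [325.0184 238.6757]
62 [array([355.286 , 177.6228]), array([359.7004, 182.2126])] [324.9282 239.438 ]
60 [array([356.5036, 178.0607]), array([360.9324, 182.6499])] [324.8846 239.547 ]
1.3 [371.4057 128.3368]
1.4 [384.1023 123.6216]
1.45 [390.4397 121.7793]
1.47 [392.9646 121.14  ]
```

View pics/c7.png

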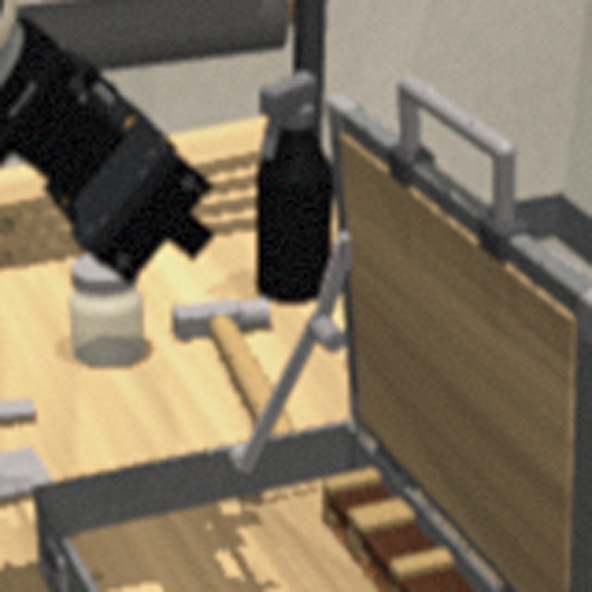

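View pics/w6.png

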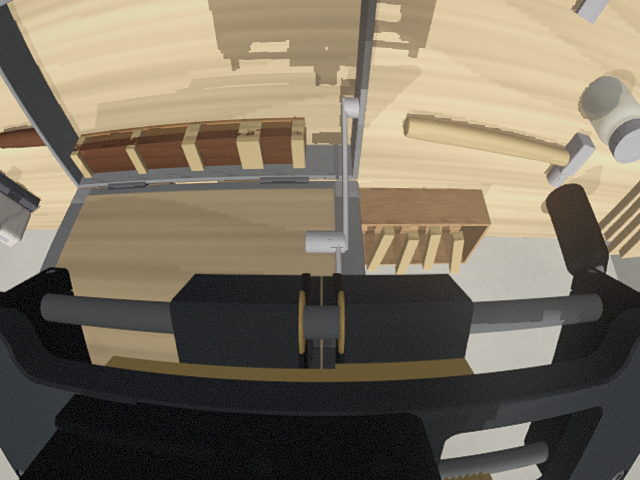

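```bash
python3 - <<'E'
from h import *
p,d=r.capture("top");cv2.imwrite("pics/t7.png",p);np.save("pics/t7.npy",d)
E
```

```text
(no output)
```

View pics/t7.png

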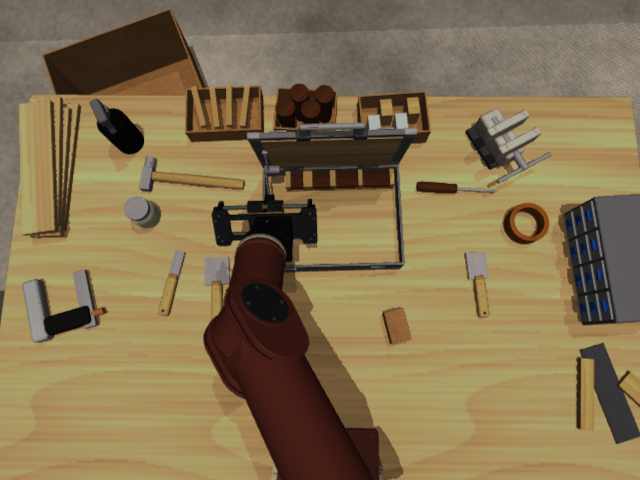

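```bash
cat >> h.py <<'E'
def masks(p):
    h=cv2.cvtColor(p,cv2.COLOR_BGR2HSV);return h
def blob(m,near,minA=20):
    n,l,st,c=cv2.connectedComponentsWithStats(m.astype(np.uint8))
    best=None
    for i in range(1,n):
        if st[i,4]<minA: continue
        dd=np.hypot(*(c[i]-near))
        if best is None or dd<best[0]: best=(dd,i)
    return l==best[1]
def rect(n,m,z,cm=None):
    c,_=cv2.findContours(m.astype(np.uint8),cv2.RETR_EXTERNAL,cv2.CHAIN_APPROX_NONE)
    c=max(c,key=cv2.contourArea)[:,0,:].astype(float)
    P=np.array([onz(n,uv,z,cm)[:2] for uv in c])
    (cx,cy),(w,hh),a=cv2.minAreaRect((P*1000).astype(np.float32))
    return np.array([cx,cy])/1000,sorted([w,hh])
E
python3 - <<'E'
from h import *
p=cv2.imread("pics/t7.png");h=cv2.cvtColor(p,cv2.COLOR_BGR2HSV)
for nm,b,hd in[("24",(178,263),(168,295)),("60",(217,270),(217,300)),("48",(477,263),(482,295))]:
    x0,y0,x1,y1=b[0]-28,b[1]-25,b[0]+28,b[1]+60
    m=np.zeros(h.shape[:2],bool);roi=h[y0:y1,x0:x1]
    m[y0:y1,x0:x1]=(roi[...,1]<60)
    B=blob(m,b);c,wh=rect("top",B,.012)
    print(nm,"blade",c,wh)
    print(h[hd[1],hd[0]-8:hd[0]+9].tolist())
E
```

```text
24 blade [0.4992 0.3751] [24.826601028442383, 58.2503776550293]
[[31, 90, 173], [31, 91, 171], [23, 115, 151], [19, 140, 160], [19, 138, 168], [20, 138, 170], [20, 146, 164], [20, 151, 164], [21, 134, 168], [21, 132, 170], [19, 140, 162], [18, 144, 145], [18, 143, 112], [17, 143, 73], [17, 134, 103], [29, 94, 157], [30, 90, 172]]
60 blade [0.4803 0.2757] [61.07398223876953, 65.63719177246094]
[[25, 100, 171], [26, 101, 170], [21, 125, 149], [18, 141, 156], [19, 138, 168], [20, 137, 171], [20, 140, 167], [21, 142, 167], [21, 132, 168], [21, 133, 169], [19, 139, 161], [19, 142, 144], [18, 143, 105], [18, 141, 85], [20, 115, 91], [11, 146, 70], [4, 174, 60]]
48 blade [ 0.4976 -0.3627] [48.6230583190918, 66.95232391357422]
[[17, 131, 107], [17, 140, 60], [18, 143, 73], [18, 145, 127], [18, 142, 158], [21, 136, 167], [20, 137, 171], [20, 141, 168], [20, 154, 167], [20, 146, 168], [21, 135, 170], [19, 139, 167], [21, 131, 154], [22, 114, 165], [21, 110, 171], [22, 111, 170], [22, 110, 169]]
```

```bash
python3 - <<'E'
from h import *
for sg in(-1,1):
  for p,ph in [([.40,.37,.2],-.2),([.38,.37,.01],-.2),([.36,.28,.2],0),([.36,.28,.01],0),([.4,-.38,.2],.1),([.4,-.38,.01],.1)]+[(W([x,y,z]),YAW) for y in(.0835,-.0385,-.1095) for x,z in((-.07,.2),(-.07,.034),(-.01,.034))]:
    print(sg,p,r.ik(p,down(ph+sg*np.pi/2)))
E
```

```text
-1 [0.4, 0.37, 0.2] [-1.8735  0.266   1.2328  1.7953 -0.263   1.2664 -2.3423]
-1 [0.38, 0.37, 0.01] [-1.8082  0.6501  1.2181  2.0128 -0.7336  1.0128 -1.996 ]
-1 [0.36, 0.28, 0.2] [ 0.4336 -0.0045 -1.1603  1.9013 -0.0043  1.2421 -2.2961]
-1 [0.36, 0.28, 0.01] [-1.8215  0.4195  1.2387  2.1837 -0.5212  0.8841 -1.8335]
-1 [0.4, -0.38, 0.2] [-0.1576  0.2008  0.9587  1.7746 -0.1726  1.2551 -0.6253]
-1 [0.4, -0.38, 0.01] [ 0.1028  0.4185  0.6904  1.9493 -0.3394  0.8908 -0.5031]
-1 [0.5316 0.0737 0.2   ] [-1.2892  0.2284  1.2338  1.8139 -0.2264  1.2587 -1.5302]
-1 [0.5316 0.0737 0.034 ] [-1.1769  0.6008  1.2209  1.9826 -0.6642  1.0382 -1.1814]
-1 [0.5916 0.0757 0.034 ] [-1.0747  0.7496  1.2119  1.8369 -0.7812  1.1337 -1.1171]
-1 [ 0.5357 -0.0482  0.2   ] [-1.058   0.234   1.2337  1.8112 -0.232   1.2597 -1.298 ]
-1 [ 0.5357 -0.0482  0.034 ] [-0.9475  0.6042  1.2206  1.9798 -0.6671  1.0401 -0.9522]
-1 [ 0.5957 -0.0462  0.034 ] [-0.8684  0.752   1.2118  1.8342 -0.7829  1.1353 -0.9119]
-1 [ 0.5381 -0.1192  0.2   ] [-0.891   0.2932  1.2318  1.7809 -0.2891  1.2728 -1.1231]
-1 [ 0.5381 -0.1192  0.0
[... 684 characters left out ...]
1  1.2472  1.4998]
1 [0.5316 0.0737 0.034 ] [-1.0168  0.4313  0.9605  1.9779 -0.434   0.9524  1.7648]
1 [0.5916 0.0757 0.034 ] [-0.9868  0.6192  1.0382  1.8339 -0.6138  1.0514  1.8984]
1 [ 0.5357 -0.0482  0.2   ] [-1.0119  0.2059  1.1646  1.8102 -0.1989  1.255   1.8119]
1 [ 0.5357 -0.0482  0.034 ] [-0.8869  0.5182  1.1108  1.9782 -0.5583  0.9931  2.0987]
1 [ 0.5957 -0.0462  0.034 ] [-0.7708  0.6113  1.0212  1.8309 -0.6007  1.0469  2.0924]
1 [ 0.5381 -0.1192  0.2   ] [-0.8505  0.2618  1.1656  1.78   -0.2521  1.2657  1.9841]
1 [ 0.5381 -0.1192  0.034 ] [-0.5     0.3942  0.7628  1.9381 -0.3351  0.9389  2.0304]
1 [ 0.5981 -0.1172  0.034 ] [-0.5079  0.5364  0.8119  1.7952 -0.454   1.0074  2.0879]
```

```bash
cat >> h.py <<'E'
def scraper(p,b,hd,n="top",cm=None):
    """b,hd: rough pixel of blade, handle -> origin xy, yaw"""
    h=cv2.cvtColor(p,cv2.COLOR_BGR2HSV)
    x0=min(b[0],hd[0])-30;x1=max(b[0],hd[0])+30;y0=min(b[1],hd[1])-30;y1=max(b[1],hd[1])+30
    k=np.zeros(h.shape[:2],bool);k[max(y0,0):y1,max(x0,0):x1]=1
    B=blob(k&(h[...,1]<60),b)
    H=blob(k&(h[...,1]>127)&(h[...,2]>100)&(h[...,0]<=21),hd)
    bc,bw=rect(n,B,.012,cm);hc,hw=rect(n,H,.02,cm)
    d=bc-hc;yaw=np.arctan2(d[1],d[0]);u=d/np.linalg.norm(d)
    print("blade",bc,bw,"handle",hc,hw,"dist",np.linalg.norm(d),"yaw",np.degrees(yaw))
    o=(bc-.0475*u+hc+.0325*u)/2
    return o,yaw,u
E
python3 - <<'E'
from h import *
p=cv2.imread("pics/t7.png")
for nm,b,hd in[("24",(178,263),(168,295)),("48",(477,263),(482,295))]:
    print(nm,scraper(p,b,hd))
p=cv2.imread("pics/top3.png");print(scraper(p,(222,260),(220,295)))
E
```

```text
blade [0.4992 0.3751] [24.826601028442383, 58.2503776550293] handle [0.4197 0.3903] [26.084030151367188, 101.32705688476562] dist 0.0809988507467116 yaw -10.813319545804472
24 (array([0.4521, 0.3841]), np.float64(-0.1887280291445458), array([ 0.9822, -0.1876]))
blade [ 0.4976 -0.3627] [48.6230583190918, 66.95232391357422] handle [ 0.4203 -0.369 ] [31.150541305541992, 98.81547546386719] dist 0.0775816648020293 yaw 4.61466583867712
48 (array([ 0.4515, -0.3665]), np.float64(0.08054111276422124), array([0.9968, 0.0805]))
blade [0.5064 0.263 ] [59.83037185668945, 64.88870239257812] handle [0.4282 0.2634] [24.633747100830078, 99.18692779541016] dist 0.07818831259361819 yaw -0.2891553454547154
(array([0.4598, 0.2632]), np.float64(-0.005046712827926404), array([ 1.   , -0.005]))
```

```bash
python3 - <<'E'
from h import *
s=r.sense();r.line_to(s["tool_pos"]+[-.06,0,.1],feed=.2)
r.move_ptp([.405,-.371,.22],down(np.radians(6)-np.pi/2))
r.move_gripper(.05,40)
s=r.sense();print(s["t"],s["tool_pos"],s["qpos"])
cm=r.camera_model("wrist");np.save("pics/cm8.npy",cm,allow_pickle=True)
p,d=r.capture("wrist");cv2.imwrite("pics/w8.png",p)
p,d=r.capture("top");cv2.imwrite("pics/t8.png",p)
E
```

```text
Traceback (most recent call last):
bench.MotionError: the arm cannot follow that straight line within its joint ranges
```

```bash
python3 - <<'E'
from h import *
r.move_ptp([.47,.03,.36],down(-np.pi/2))
r.move_ptp([.405,-.371,.22],down(np.radians(6)-np.pi/2))
r.move_gripper(.05,40)
s=r.sense();print(s["t"],s["tool_pos"],s["qpos"])
cm=r.camera_model("wrist");np.save("pics/cm8.npy",cm,allow_pickle=True)
p,d=r.capture("wrist");cv2.imwrite("pics/w8.png",p)
p,d=r.capture("top");cv2.imwrite("pics/t8.png",p)
E
```

```text
32.4167 [ 0.405 -0.371  0.22 ] [ 1.4218  0.226  -0.8693  1.6811  0.1777  1.3171 -0.9458]
```

View pics/w8.png

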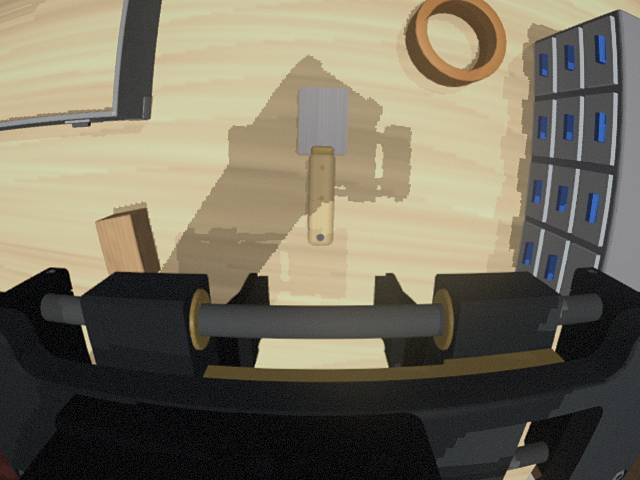

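View pics/t8.png

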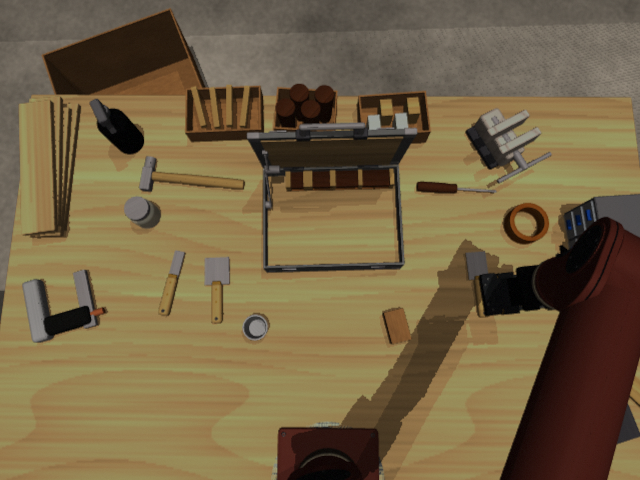

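```bash
python3 - <<'E'
from h import *
cm=np.load("pics/cm8.npy",allow_pickle=True).item()
a=onz("wrist",(320,244),.018,cm);b=onz("wrist",(323,87.5),.012,cm);c=onz("wrist",(321.5,148),.02,cm);print(a,b,c,np.linalg.norm(a[:2]-b[:2]));d=b-a;print(np.degrees(np.arctan2(d[1],d[0])),(a+b)/2)
p=cv2.imread("pics/t8.png")
print(scraper(p,(178,263),(168,295)));print(scraper(p,(217,270),(217,305)))
crop(p,250,120,420,280,4.7,"c9.png")
E
```

```text
[ 0.3735 -0.3732  0.018 ] [ 0.5305 -0.3599  0.012 ] [ 0.4699 -0.3647  0.02  ] 0.15756800779370142
4.85340971035932 [ 0.452  -0.3665  0.015 ]
blade [0.499  0.3752] [24.826601028442383, 58.75912094116211] handle [0.4182 0.3909] [26.750839233398438, 103.72606658935547] dist 0.0823281200450654 yaw -11.021015009400074
(array([0.4512, 0.3845]), np.float64(-0.1923529988257451), array([ 0.9816, -0.1912]))
blade [0.4803 0.2752] [56.76571273803711, 65.79496002197266] handle [0.4029 0.2721] [21.8165283203125, 100.97354125976562] dist 0.07747019720132313 yaw 2.23864411921742
(array([0.4341, 0.2734]), np.float64(0.03907171066075244), array([0.9992, 0.0391]))
```

View pics/c9.png

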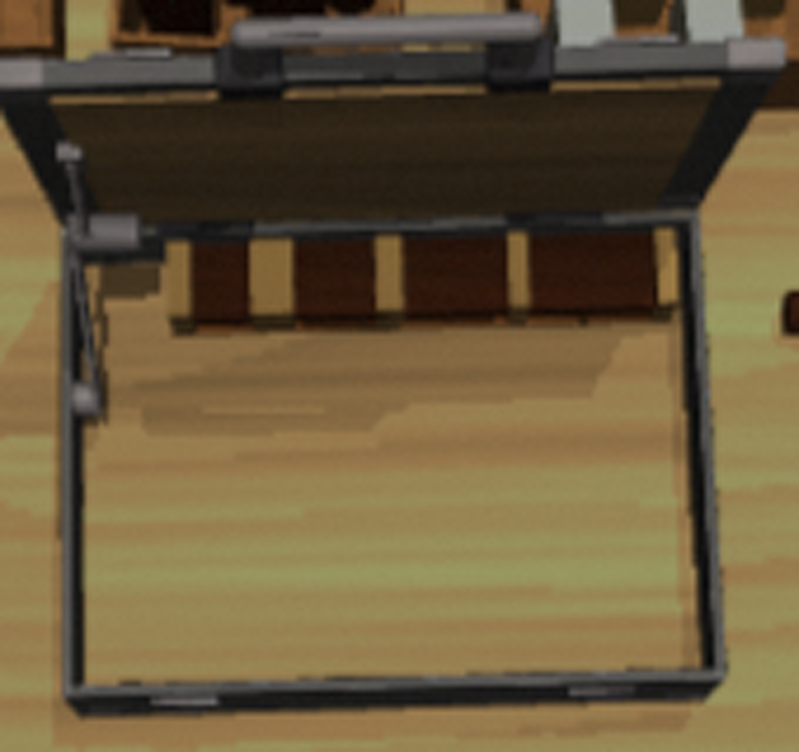

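```bash
python3 - <<'E'
from h import *
for n,a,b,v in((24,191,249,312),(36,295,376,311),(48,404,508,310),(60,528,656,309)):
    A=[IC(onz("top",(250+u/4.7-.4,120+v/4.7-.4),.064)) for u in(a,b)];print(n,A[0]*1e3,A[1]*1e3,(A[0]+A[1])*500,(A[0]-A[1])[1]*1e3)
for uv in[(68,690),(722,675),(697,215),(62,228)]:print(IC(onz("top",(250+uv[0]/4.7-.4,120+uv[1]/4.7-.4),.075))*1e3)
E
```

```text
24 [79.9206 99.4262 64.    ] [79.0709 69.4259 64.    ] [79.4958 84.426  64.    ] 30.00036319261053
36 [78.9369 45.6271 64.    ] [77.7507  3.7509 64.    ] [78.3438 24.689  64.    ] 41.87627610335391
48 [ 77.8803 -10.7375  64.    ] [ 76.3578 -64.4766  64.    ] [ 77.1191 -37.6071  64.    ] 53.739042668213195
60 [ 76.6045 -74.8301  64.    ] [  74.7317 -140.9308   64.    ] [  75.6681 -107.8805   64.    ] 66.10069924381257
[-117.5503  162.1392   75.    ]
[-118.9116 -162.2063   75.    ]
[ 121.2638 -163.2254   75.    ]
[123.5653 164.7263  75.    ]
```

```bash
cat >> h.py <<'E'
GX=-.048
def pick(o,yaw,sg,z=.004,open_=.05):
    u=np.array([np.cos(yaw),np.sin(yaw)]);g=np.asarray(o)[:2]+GX*u;q=down(yaw+sg*np.pi/2)
    r.move_ptp(np.r_[g,.12],q)
    r.move_gripper(open_,40)
    r.line_to(np.r_[g,z],feed=.12)
    s=r.sense();print("down",s["t"],s["tool_pos"],s["force"])
    r.move_gripper(.0,40);s=r.sense();print("grip",s["gripper_width"],s["force"])
    r.line_to(np.r_[g,.18],feed=.2)
    r.hold(.1);s=r.sense();print("lift",s["t"],s["gripper_width"],s["force"])
def hover(y,sg,x=-.014,z=.2):
    r.move_ptp(W([x+GX,y,z]),down(YAW+sg*np.pi/2))
    s=r.sense();print("hover",s["t"],s["gripper_width"],s["qpos"])
E
python3 - <<'E'
from h import *
pick([.4518,-.3665],np.radians(4.8),-1)
p,d=r.capture("wrist");cv2.imwrite("pics/w10.png",p)
hover(-.0385+.0008,-1)
p,d=r.capture("wrist");cv2.imwrite("pics/w11.png",p)
p,d=r.capture("side");cv2.imwrite("pics/s11.png",p)
E
```

```text
down 34.3333 [ 0.4045 -0.3709  0.0048] [-0.5401 -0.3864  0.2653]
grip 0.025699910883859742 [-0.8043 -0.5038  2.2581]
lift 36.025 0.025601412215698484 [ 0.0062  0.3409 -1.6334]
hover 37.4 0.02562825121085726 [ 0.9892  0.3335 -1.1683  1.709   0.3173  1.3114 -1.7815]
```

View pics/w11.png

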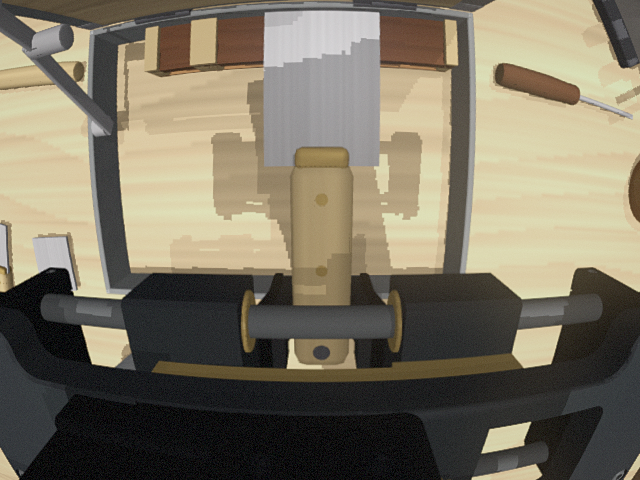

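View pics/s11.png

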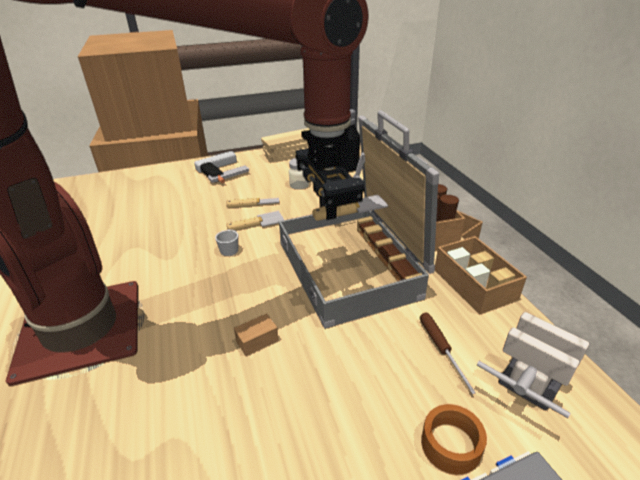

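```bash
cat >> h.py <<'E'
def insert(y,x=-.014,lift=.0015,lo=True):
    if lo:
        r.line_to(W([x+GX,y,.034+lift+.03]),feed=.15)
        r.line_to(W([x+GX,y,.034+lift]),feed=.06)
    s=r.sense();print("low",s["t"],s["tool_pos"],s["force"],s["gripper_width"]);f0=s["force"]
    xs=np.r_[np.arange(x+.008,.030,.008),np.arange(.030,.046,.0015)]
    for xx in xs:
        r.line_to(W([xx+GX,y,.034+lift]),feed=.05)
        s=r.sense();f=s["force"]-f0
        if xx>.029 or abs(f).max()>4: print(round(xx*1e3,1),s["force"],s["gripper_width"])
        if f[0]<-8 or np.linalg.norm(f)>15: break
    return xx
E
python3 - <<'E'
from h import *
s=r.sense();T=IC(s["tool_pos"]);print(T,proj("wrist",W(T+[.128,0,.006])),proj("wrist",W(T+[-.032,0,.016])))
insert(-.0385+.0008)
p,d=r.capture("wrist");cv2.imwrite("pics/w12.png",p)
p,d=r.capture("side");cv2.imwrite("pics/s12.png",p)
E
```

```text
[-0.0622 -0.0395  0.1997] [319.3754  11.3224] [320.7664 368.2809]
low 39.2 [ 0.5435 -0.047   0.035 ] [ 0.5277 -0.4726 -1.5464] 0.025577471972755034
30.0 [ 0.2439 -0.4259 -1.3098] 0.02601084502353044
31.5 [-0.201  -0.7463 -1.1055] 0.025354316116414997
33.0 [-1.165  -0.6074 -1.3957] 0.02532396659419845
34.5 [-0.6061  0.2955 -0.8658] 0.0259044253676298
36.0 [-0.4683 -0.0121 -0.1261] 0.025621563305853336
37.5 [-0.3435  0.0024 -1.106 ] 0.02568077878297086
39.0 [-2.886  -0.5947 -0.5294] 0.025995895559717968
40.5 [-7.3495 -0.2632  1.2399] 0.025595874668265267
42.0 [-14.6951  -1.1032   3.4164] 0.02581339707792367
```

View pics/w12.png

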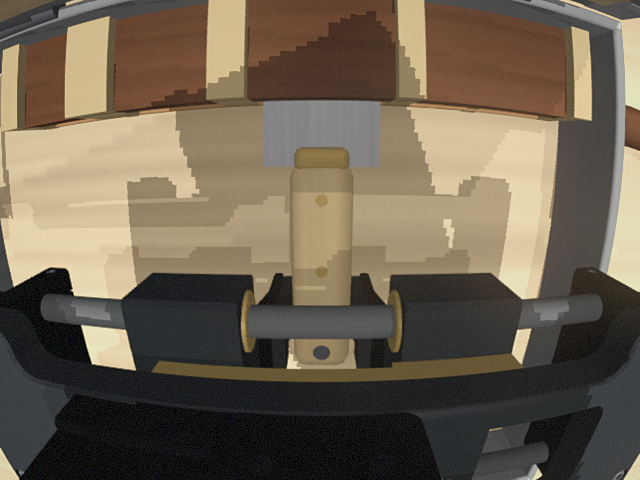

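```bash
python3 - <<'E'
from h import *
r.move_gripper(.045,40)
s=r.sense();print(s["t"],s["force"])
r.line_to(s["tool_pos"]+[0,0,.2],feed=.2)
print(r.sense()["t"])
p,d=r.capture("wrist");cv2.imwrite("pics/w13.png",p)
p,d=r.capture("side");cv2.imwrite("pics/s13.png",p)
for sg in(1,-1):
  for p in([.47,.1,.36],[.386,.27,.22]): print(sg,r.ik(p,down(sg*np.pi/2)))
E
```

```text
43.7583 [0.2458 0.4874 0.3762]
44.9083
1 [-1.5782 -0.2756  1.0636  1.6639  0.2404  1.6129  1.0501]
1 [-1.7206 -0.1321  0.9604  1.9216  0.1123  1.2976  0.776 ]
-1 [ 1.0399 -0.0141 -1.2952  1.5797 -0.0136  1.5657 -1.826 ]
-1 [ 0.4502  0.033  -1.1494  1.8423  0.0314  1.2859 -2.2787]
```

View pics/w13.png

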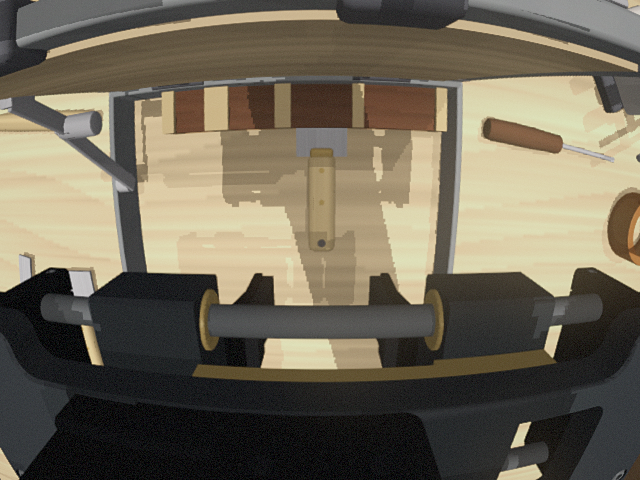

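View pics/s13.png

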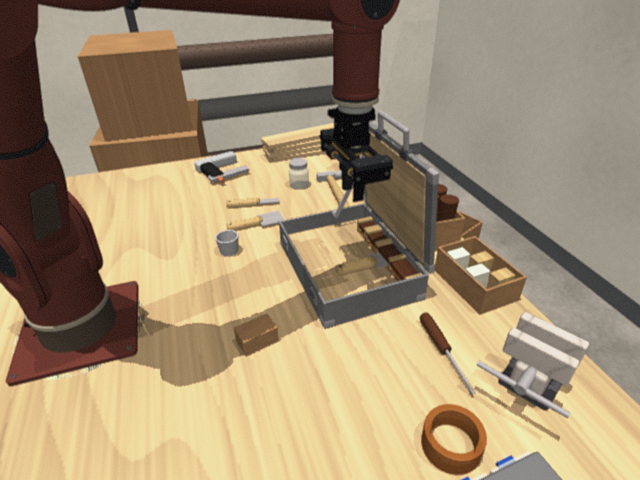

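```bash
python3 - <<'E'
from h import *
r.move_ptp([.41,.2,.3],down(-np.pi/2))
s=r.sense();print(s["t"],s["qpos"])
p,d=r.capture("top");cv2.imwrite("pics/t14.png",p)
for yaw,pts in((2.2,[[.386,.2716,.18],[.386,.2716,.01]]),(-11,[[.404,.3937,.18],[.404,.3937,.01]])):
  for pt in pts: print(yaw,pt,r.ik(pt,down(np.radians(yaw)-np.pi/2)))
E
```

```text
46.2167 [ 0.9549 -0.192  -1.3008  1.7389 -0.1866  1.4563 -1.8917]
2.2 [0.386, 0.2716, 0.18] [ 0.512   0.1214 -1.2638  1.8943  0.1235  1.213  -2.3255]
2.2 [0.386, 0.2716, 0.01] [ 0.2564  0.4232 -1.0917  2.0657  0.4728  0.9278 -2.6266]
-11 [0.404, 0.3937, 0.18] [-0.7176  0.1946 -0.1518  1.7286  0.0311  1.2207 -2.6401]
-11 [0.404, 0.3937, 0.01] [-0.8456  0.3688 -0.0068  1.8908  0.0032  0.882  -2.6167]
```

View pics/t14.png

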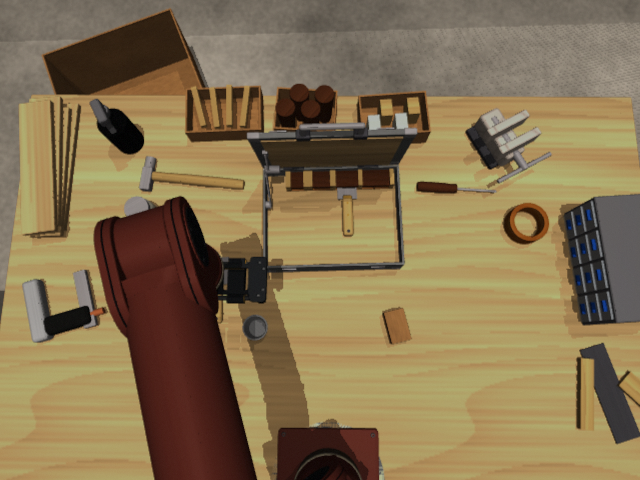

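```bash
python3 - <<'E'
from h import *
q=r.ik([.40,.22,.36],down(np.pi/2));print(q)
r.move_ptp([.40,.22,.36],down(np.pi/2))
s=r.sense();print(s["t"],s["qpos"],s["force"])
p,d=r.capture("top");cv2.imwrite("pics/t15.png",p)
for yaw,pts in((2.2,[[.386,.2716,.18],[.386,.2716,.01]]),(-11,[[.404,.3937,.18],[.404,.3937,.01]])):
  for pt in pts: print(yaw,pt,r.ik(pt,down(np.radians(yaw)+np.pi/2)))
E
```

```text
[ 0.4588 -0.1023 -0.9534  1.6334 -0.0834  1.5676  1.0789]
48.7833 [ 0.459  -0.1022 -0.9535  1.6334 -0.0834  1.5676  1.0784] [ 0.2507 -0.247   0.234 ]
2.2 [0.386, 0.2716, 0.18] [ 0.382   0.0864 -1.1147  1.8971  0.083   1.2075  0.8484]
2.2 [0.386, 0.2716, 0.01] [ 0.3603  0.5215 -1.2403  2.0627  0.6005  0.986   0.414 ]
-11 [0.404, 0.3937, 0.18] [ 0.0967  0.4159 -1.1786  1.6923  0.3975  1.3035  0.2189]
-11 [0.404, 0.3937, 0.01] [-0.1211  0.5383 -0.8989  1.8548  0.4998  0.9921  0.1439]
```

View pics/t15.png

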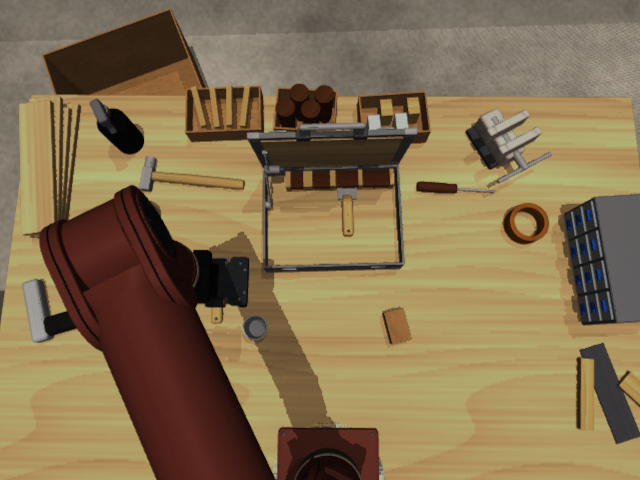

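```bash
python3 - <<'E'
from h import *
r.move_ptp([.386,.2716,.22],down(np.radians(2.2)+np.pi/2))
r.move_gripper(.05,40)
s=r.sense();print(s["t"],s["qpos"])
cm=r.camera_model("wrist");np.save("pics/cm16.npy",cm,allow_pickle=True)
p,d=r.capture("wrist");cv2.imwrite("pics/w16.png",p)
o=np.array([.4341,.2734]);u=np.array([np.cos(np.radians(2.2)),np.sin(np.radians(2.2))])
print(proj("wrist",np.r_[o-.08*u,.01],cm),proj("wrist",np.r_[o-.032*u,.02],cm))
E
```

```text
49.9 [ 0.3895  0.0303 -1.0912  1.841   0.0286  1.286   0.8991]
[321.3413 180.7706] [321.4291 229.4335]
```

View pics/w16.png

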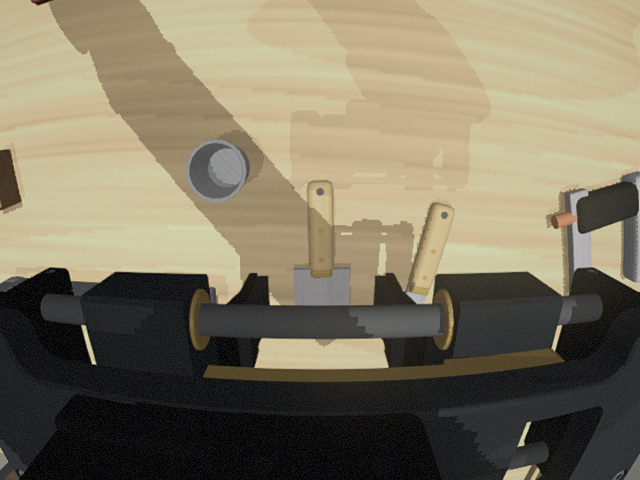

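```bash
python3 - <<'E'
from h import *
pick([.4341,.2734],np.radians(2.2),1)
r.line_to([.40,.2716,.28],feed=.2)
r.move_ptp([.46,-.05,.28],down(YAW+np.pi/2))
hover(-.1095+.0012,1)
s=r.sense();T=IC(s["tool_pos"]);print(T,s["qpos"],s["force"])
p,d=r.capture("side");cv2.imwrite("pics/s17.png",p)
p,d=r.capture("top");cv2.imwrite("pics/t17.png",p)
E
```

```text
down 51.7667 [0.3865 0.2719 0.0046] [ 0.7733 -0.6246 -0.526 ]
grip 0.02551714210112634 [-1.0447 -1.2261  3.2003]
lift 53.4583 0.02561708769646533 [ 0.2021  0.2409 -0.9355]
hover 55.9583 0.025663701258688176 [ 0.9536  0.2955 -0.9718  1.6839  0.2502  1.297   1.5401]
[-0.0618 -0.1064  0.1997] [ 0.9536  0.2955 -0.9718  1.6839  0.2502  1.297   1.5401] [ 0.6041  0.8918 -1.0484]
```

View pics/s17.png

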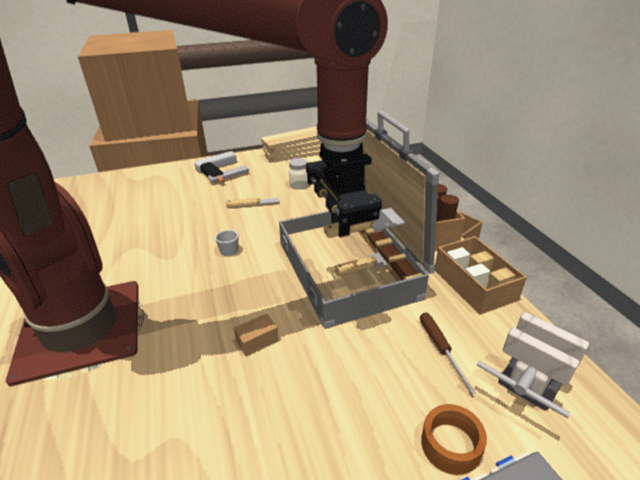

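View pics/t17.png

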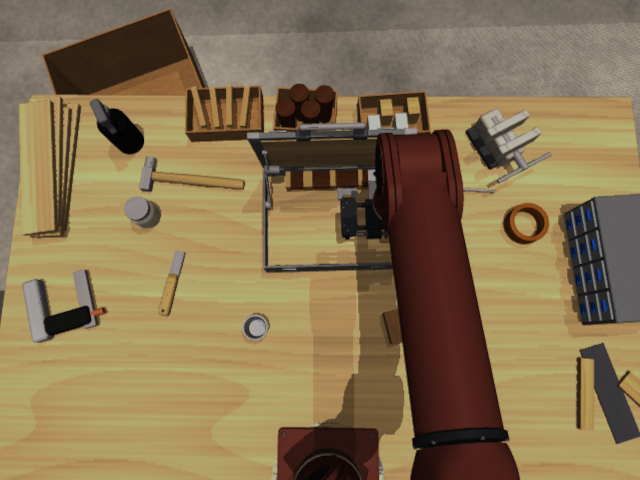

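```bash
python3 - <<'E'
from h import *
y=-.1095+.0012
insert(y)
s=r.sense();print(IC(s["tool_pos"]))
p,d=r.capture("side");cv2.imwrite("pics/s18.png",p);crop(p,270,200,440,330,4.5,"c18.png")
p,d=r.capture("wrist");cv2.imwrite("pics/w18.png",p)
E
```

```text
low 57.7583 [ 0.5459 -0.1175  0.035 ] [ 0.1211  0.5106 -0.3667] 0.025588142006671245
30.0 [-0.7502  0.1283 -1.4817] 0.025550177421049453
31.5 [ 0.5004 -0.2155 -1.1757] 0.02559180832859807
33.0 [ 0.3586 -0.2023 -1.3175] 0.025549050811483072
34.5 [ 0.3361 -1.1539 -1.5657] 0.02570827199650536
36.0 [-0.0115  0.4249 -0.5882] 0.025628670581382934
37.5 [-0.9678  0.3894 -0.5801] 0.025453027605982195
39.0 [-0.6476 -0.1698 -1.3714] 0.025927182666837464
40.5 [-6.4887 -0.2614  0.7157] 0.025881884706757105
42.0 [-13.2436   0.3357   3.3609] 0.02560836752067819
[-0.0092 -0.1084  0.0344]
```

View pics/c18.png

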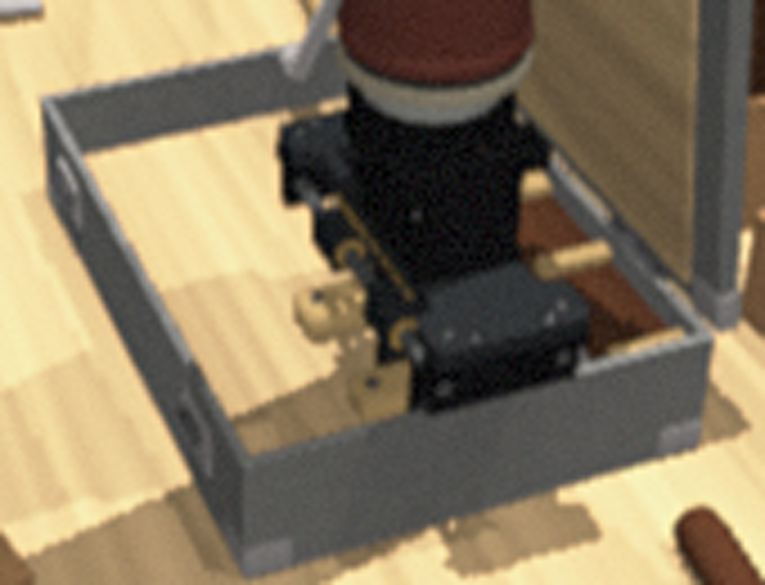

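Home, same travel as the first. Release, rise, look from the top, then the 24.

```bash
python3 - <<'E'
from h import *
r.move_gripper(.045,40)
s=r.sense();print(s["t"],s["force"])
r.line_to(s["tool_pos"]+[0,0,.18],feed=.2)
r.move_ptp([.45,0,.32],down(np.pi/2))
r.move_ptp([.43,.22,.32],down(np.pi/2))
s=r.sense();print(s["t"],s["qpos"])
p,d=r.capture("top");cv2.imwrite("pics/t19.png",p)
cm=r.camera_model("wrist");np.save("pics/cm19.npy",cm,allow_pickle=True)
p,d=r.capture("wrist");cv2.imwrite("pics/w19.png",p)
E
```

```text
62.3167 [0.1289 0.9182 0.3911]
65.125 [ 0.629   0.0067 -1.1671  1.6531  0.005   1.4868  1.0308]
```

View pics/t19.png

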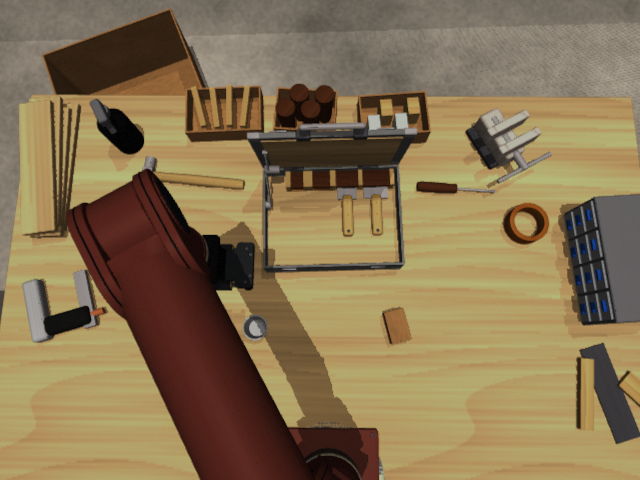

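View pics/w19.png

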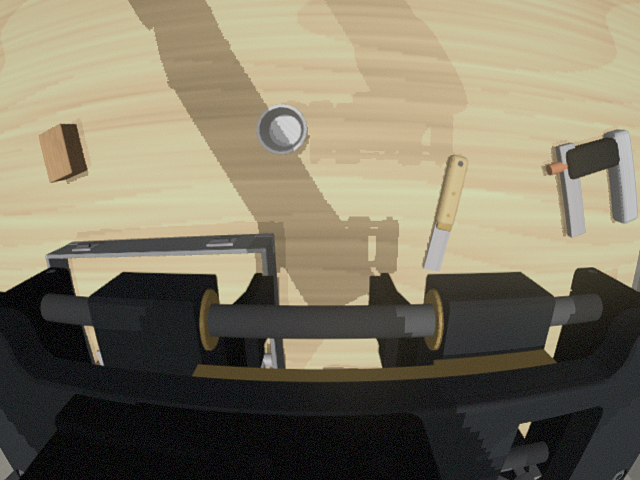

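```bash
python3 - <<'E'
from h import *
cm=np.load("pics/cm19.npy",allow_pickle=True).item()
a=onz("wrist",(458,156),.018,cm);b=onz("wrist",(431,269),.012,cm);d=b-a;print(a,b,np.linalg.norm(d[:2]),np.degrees(np.arctan2(d[1],d[0])),(a+b)/2)
p=cv2.imread("pics/t17.png");o,yaw,u=scraper(p,(178,263),(168,295));print(o)
for pt in([.404,.3937,.18],[.404,.3937,.01]):print(r.ik(pt,down(np.radians(-11)+np.pi/2)))
E
```

```text
[0.3721 0.3958 0.018 ] [0.5279 0.3694 0.012 ] 0.15796463734305885 -9.618662354883664 [0.45   0.3826 0.015 ]
blade [0.4992 0.3751] [24.826601028442383, 58.2503776550293] handle [0.4196 0.3896] [26.39045524597168, 101.1770248413086] dist 0.08089805153526038 yaw -10.330625860388365
[0.4521 0.3837]
[ 0.1189  0.4374 -1.2177  1.6916  0.4235  1.3134  0.1991]
[-0.1072  0.5471 -0.9183  1.8542  0.5142  0.9979  0.1335]
```

```bash
python3 - <<'E'
from h import *
pick([.4513,.3832],np.radians(-10.2),1)
s=r.sense();r.line_to(s["tool_pos"]+[-0.0,0,.1],feed=.2)
r.move_ptp([.46,.1,.28],down(YAW+np.pi/2))
hover(.0835+.0008,1)
s=r.sense();print(IC(s["tool_pos"]))
p,d=r.capture("side");cv2.imwrite("pics/s20.png",p)
E
```

```text
down 67.7917 [0.4044 0.3922 0.0047] [-0.336  -0.2399  0.6507]
grip 0.025561182449752383 [-1.3683 -0.0385  2.7483]
lift 69.4833 0.025696207080255856 [-0.1108  0.4751 -1.6021]
hover 71.9 0.02536293425147883 [ 0.8388  0.3996 -1.2995  1.7087  0.3927  1.3387  1.0736]
[-0.0626  0.0865  0.2003]
```

View pics/s20.png

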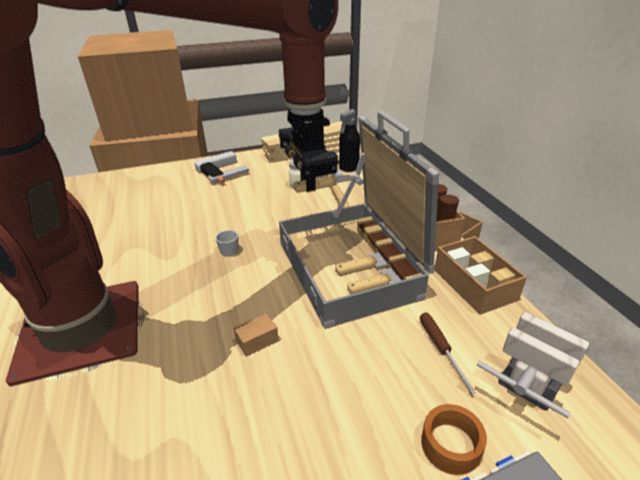

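```bash
python3 - <<'E'
from h import *
y=.0843
print(r.sense()["qpos"])
q=down(YAW+np.pi/2)
for x,z in((-.062,.2),(-.062,.1),(-.062,.0355),(-.035,.0355),(-.008,.0355)): print(r.ik(W([x,y,z]),q))
E
```

```text
[ 0.8394  0.3974 -1.2997  1.7087  0.3927  1.3387  1.0736]
[ 0.8406  0.3995 -1.2986  1.7091  0.3952  1.3381  1.0726]
[ 0.7559  0.4956 -1.2044  1.8254  0.5022  1.1741  0.9918]
[ 0.6884  0.5677 -1.1239  1.8797  0.5847  1.0727  0.9327]
[ 0.6467  0.6116 -1.0956  1.8155  0.6098  1.1005  0.9348]
[ 0.607   0.6535 -1.0696  1.7493  0.6311  1.128   0.9411]
```

Moves away from the limit on descent; proceed.

```bash
python3 - <<'E'
from h import *
y=.0843
r.line_to(W([-.062,y,.10]),feed=.12)
print(r.sense()["qpos"],r.sense()["gripper_width"])
p,d=r.capture("side");cv2.imwrite("pics/s21.png",p);crop(p,270,130,440,290,3.7,"c21.png")
insert(y)
s=r.sense();print(IC(s["tool_pos"]))
p,d=r.capture("side");cv2.imwrite("pics/s22.png",p);crop(p,270,130,440,290,3.7,"c22.png")
E
```

```text
[ 0.7569  0.4959 -1.2064  1.8243  0.503   1.1748  0.9912] 0.02576572184279943
low 74.0167 [0.5394 0.0749 0.0352] [ 0.1218 -0.3785 -1.5734] 0.026148103031456656
30.0 [ 0.2493  0.3615 -0.842 ] 0.02546996704908111
31.5 [-0.7547  0.3184 -1.0223] 0.02560215060405466
33.0 [-0.4533 -0.1235 -0.8595] 0.025455607897160608
34.5 [ 0.2755 -0.1433 -0.652 ] 0.025565263116812113
36.0 [-0.3015 -0.2269 -0.8326] 0.02559054432952331
37.5 [ 0.474  -0.2122 -1.7541] 0.02522260166353339
39.0 [ 0.0073  0.5927 -0.4591] 0.02583074732672358
40.5 [-5.2272 -0.4535  0.9182] 0.026093224688101126
42.0 [-11.3273  -0.5874   2.4893] 0.025580576714041146
[-0.0086  0.0844  0.0346]
```

View pics/c22.png

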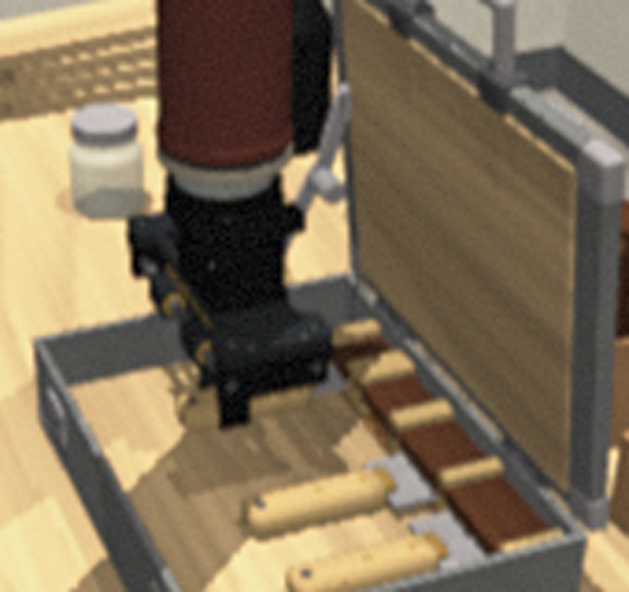

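```bash
python3 - <<'E'
from h import *
r.move_gripper(.045,40)
s=r.sense();print(s["t"],s["force"])
r.line_to(s["tool_pos"]+[0,0,.1],feed=.15)
p=r.sense()["tool_pos"]
r.line_to([.44,.05,.25],feed=.2)
print(r.sense()["qpos"])
r.move_ptp([.40,.25,.32],down(np.pi/2))
s=r.sense();print(s["t"],s["qpos"])
for n in("side","top"):
    p,d=r.capture(n);cv2.imwrite(f"pics/{n}23.png",p)
    if n=="top":crop(p,250,120,420,280,4.7,"c23.png")
    else: crop(p,270,90,440,330,2.4,"c24.png")
E
```

```text
78.525 [-0.9006  0.1649 -0.3854]
[ 1.1251 -0.1543 -1.1917  1.8513 -0.1472  1.3507  1.5748]
81.625 [ 0.6112 -0.0499 -1.1889  1.6759 -0.0472  1.4854  0.9971]
```

View pics/c23.png

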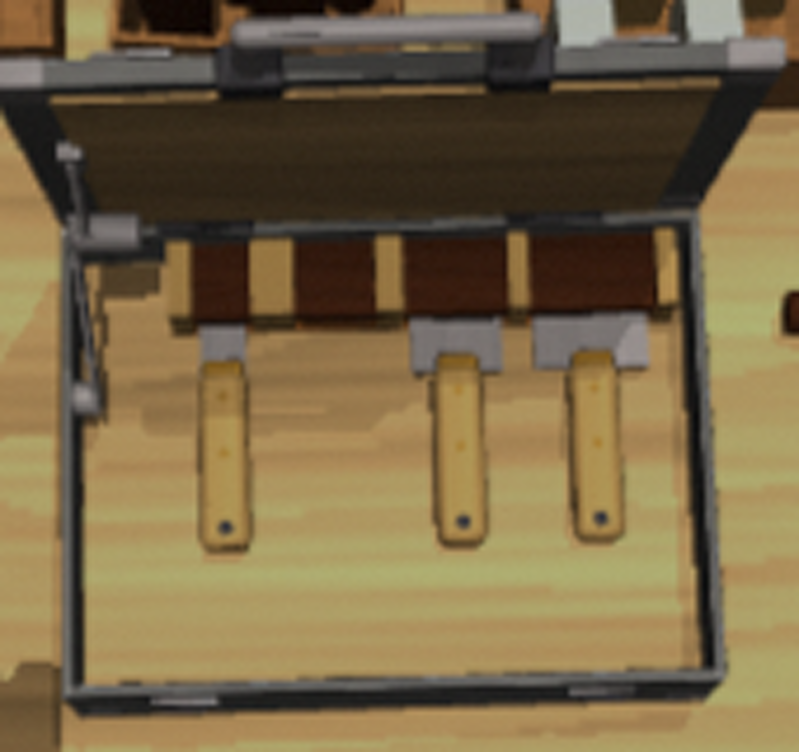

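View pics/c24.png

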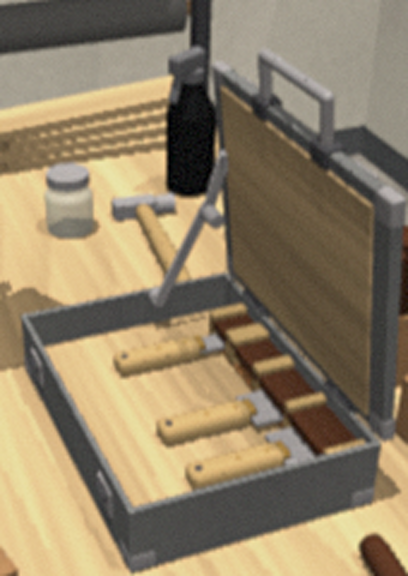

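View pics/top23.png

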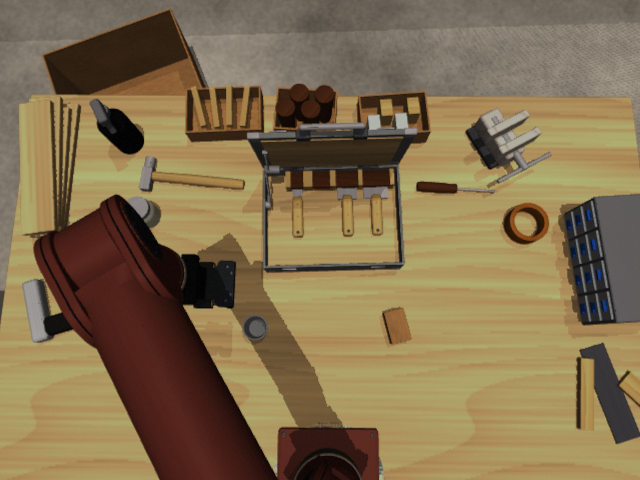

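```bash
python3 - <<'E'
from h import *
f=lambda u,v,z:IC(onz("top",(250+u/4.7-.4,120+v/4.7-.4),z))*1e3
for n,h,e,w in((24,(225,527),(226,551),(222,365)),(48,(463,521),(464,546),(459,354)),(60,(600,518),(600,541),(593,351))):
    a=f(*h,.05);b=f(*e,.043);c=f(*w,.05);d=c-a;print(n,"hole",a,"end",b,"handle front",c,"yaw",np.degrees(np.arctan2(d[1],d[0])))
E
```

```text
24 hole [-31.3459  84.3834  50.    ] end [-42.4683  84.4522  43.    ] handle front [55.1333 84.603  50.    ] yaw 0.14547951851319438
48 hole [-31.5838 -37.8876  50.    ] end [-43.2331 -38.2633  43.    ] handle front [ 57.6078 -39.0018  50.    ] yaw -0.7156732380281371
60 hole [ -31.9594 -108.2518   50.    ] end [ -42.5413 -108.4232   43.    ] handle front [  57.2636 -108.8475   50.    ] yaw -0.3825334209770342
```

```bash
python3 - <<'E'
from h import *
s=r.sense();print(s["t"],s["force"],abs(s["qd"]).max());print(r.job_done())
E
```

```text
81.725 [-0.5198 -0.5799 -0.7485] 0.007553640392539464
the job is handed in; nothing more can be done
None
```

The lid is up on its locked stay and all three scrapers on the bench are put away; I handed the job in at 81.7 s of the 210 s allowed. The set's 36 mm scraper was not on the bench.

**Lid and stay:** I lifted the lid by its handle and pushed the stay's stud past straight until it hit its stop. Afterwards the lid measured about 1.47 rad and the elbow looked past straight. It still stood that way in the last pictures.

**Scrapers:** The 48, 60 and 24 mm scrapers went in that order into their matching slots. Each was pushed until the blade met the back wall with 11 to 15 N. From above, the handle ends sit at case x -42.5 to -43.2 mm, where fully home would be -43.5, with yaw errors under 1°. All three look flat on the case floor. The 60 mm scraper had shifted about 26 mm before I reached it, so I measured it again before picking it up.

**Bench:** The other things I could see looked undisturbed in the final pictures, and the gripper touched nothing when I handed in.

**Not as clean as I wanted:**
- **Push on the stud:** The last push against the stop reached about 80 N at the wrist, under the 120 N limit but more than needed. Until then the wrist showed almost no force, not the 5 to 15 N the task describes.
- **Joint 3:** It came very close to its limit (-1.2997 of -1.30) while hovering over the case with the 24 mm scraper, and I saw no reading past it.

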